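# Check a heating block with the surface thermometer

### The arm

A 6-joint arm with a two-finger parallel gripper is mounted at the origin on the work surface. World frame = base frame: x ahead of the robot, y to its left, z up, the work surface at z = 0. Lengths are in m, angles in rad, forces in N, time in s.
With the tool pointing down it reaches from about 0.375 to 0.9 m from the base axis. Payload 3.1 kg.
Tool frame: the origin (TCP) lies midway between the tips of the shut fingers; the grasp point (between the pads) lies 19 mm behind it; x points along the fingers, z is the direction in which the jaws open and shut, and the axes are right-handed (so a half turn about x gives the same grasp; the last joint's range is limited). The gripper opens to 85 mm and grips with 20 to 120 N. Pads are 22 mm wide; open, the fingers measure 114 mm over their backs; the gripper's body (76 mm by 85 mm) begins 54 mm behind the grasp point. The pads swing forward as they close: fully open they stand 13 mm farther back than shut.
Start: joints at [-1.288, 0.527, 1.433, -0, 1.181, -0.178], TCP at [0.278, -0.56, 0.231] pointing down, gripper open.
Joint ranges: [-3.08, 3.08], [-0.75, 2.2], [0.22, 2.44], [-1.43, 4.57], [0, 2.65], [-2.85, 2.85]. Speed limits (rad/s): [2.79, 2.79, 3.14, 3.14, 3.14, 3.14].

### API

Orientations are given as a unit quaternion [x, y, z, w].
In Python, from station import telemetry, optics, manip gives the robot as it stands.
- The arm moves only by the tool step_arm, never from a script. Its argument "commands" is a list of rows, each a list of 4 numbers: the shift along the tool's x, y, z in m, then the turn about the tool's x in rad. A call has 1 to 8 rows; each row is the pose to reach, as a shift and turn from the pose measured when the call began, along the tool's axes at that moment; what a row does not reach only later rows make up. A row lasts 1/12 s, in which the tool goes at most 41.7 mm and 7.16 degrees, less where a joint would pass 70% of its speed; a pose out of reach is approached as far as the arm can. A call with a gripper value outside its range is refused whole. "jaw" is the finger opening in m, from 0 to 0.0854, set as the call begins (left out, the last holds). The fingers move at their own pace and stop on an object; "grip_force" is the grip in N (left out, the last holds). Time passes only in rows, so rows that repeat a pose let the fingers close. It gives the time, the measured TCP pose, the force and the opening at its end, in the units of the state.
- telemetry.sense(): the state, without advancing time (a new reading comes with each control period).
- optics.snapshot(name): name is "scene" or "side" or "wrist"; returns the picture (420x560x3 uint8, red, green, blue); there is no depth.
- optics.camera_params(name): a dict with "mtx" (3x3 intrinsics, pixels), "origin" and "attitude" of the camera in the world. Camera axes: x right, y down, z forward; pixel columns grow to the right and rows downward; lengths in m; the calibration is good to about 2 mm. A picture is of the moment at which its call begins: read the wrist's pose just before it. camera_params takes no time and is no camera call; for the wrist camera it gives the pose at the moment of the call.
- manip.sign_off(): hands the job in, once; it reports no verdict.
The state is a dict: "t": time; "q": joint angles; "qd": joint speeds; "tau": joint torques, N m; "tcp_pos": TCP position; "tool_rot": TCP orientation; "force": force on the tool from outside, world axes, zero at the start; "ft_torque": the same for the moment, N m; "finger_gap": opening from 0.0 (shut) to 1.0 (fully open).
Only numpy, scipy, OpenCV 4.12 (cv2) and the standard library are available. Lean on these libraries where they do the work, as an engineer would, in place of code of your own. Each camera call takes 0.05 s, during which the arm holds its last target.

### The job

The tube block has come warm from the incubator: set it squarely on the middle of the raised heating plate of the dry-block heater and let go. Then draw the surface thermometer from its sloping holder and, holding it upright, press its sprung sensor gently on the ringed mark in the middle of the block's top, inside the ring, with the spring about half-way in. Finish while still holding it there for the reading, and leave the bottle, microplate and tube rack where they are.

Things in the scene. Friction and masses are not known exactly. Their poses are not given: they have to be found in the camera images.
- heater: White dry-block heater, fixed to the bench; body 200 mm deep (x, from -105 to 95 mm) x 150 mm wide (y), its housing top 70 mm above the bench, with a grey sloping console (highest 70 mm) on the -x side that faces the robot. Origin on the bench under its middle; z up. Its yaw varies.
- plate_mid (a point): Centre of the top face of the heater's bare dark metal heating plate, 60 mm (x) x 94 mm (y), standing 10 mm proud of the housing, top 80 mm above the bench, 30 mm towards +x from the heater's origin. Axes as the heater's.
- block_mid (a point): Centre (25 mm above its underside) of the loose aluminium tube block, 56 mm (x) x 90 mm (y) x 50 mm high, about 0.55 kg, with six blind tube holes at each end of its top and a bare land between. It starts flat on the bench; grasp it across the 56 mm. Half a turn leaves it the same. z up.
- mark (a point): Centre of the engraved ring (26 mm outside diameter, dot in the middle) at the centre of the block's top face, 25 mm above block_mid; a flat, bare, solid spot. The nearest tube holes begin 15 mm from it along the block's y.
- block: The tube block itself; origin at the centre of its underside, axes as at block_mid.
- holder: Grey sloping bench holder, fixed; base 105 x 75 x 8 mm, origin on the bench under its middle. Its 48 x 48 mm top plate leans 20 degrees towards the holder's own -x; the plate's centre is 84 mm above the origin. The stem hangs in its 18 mm hole and the handle stands on it: draw the thermometer out along its own axis by 70 mm or more.
- handle_mid (a point): Middle of the thermometer's white handle, 32 (own x) x 24 (own y, flat sides: grasp across these) x 64 mm (own z, which runs from sensor to handle top). It starts leaning 20 degrees, top towards the holder's -x. The sensor face lies 98 mm along own -z, the handle's ends 32 mm either way.
- thermometer: The surface thermometer, 0.13 kg: handle, 15 mm collar below it, 6 mm stem, 12 mm bell round the sensor. Origin at the centre of the sensor face when the sensor is out, axes as at handle_mid.
- sensor_face (a point): Centre of the flat copper-coloured sensor face, 9 mm in diameter, at the lower end of the thermometer; moves with the sprung sensor. Axes as at handle_mid.
- sensor (a joint): How far the sprung sensor is pushed into the bell: 0 fully out, 0.007 m bottomed. Spring 0.4 N per mm after 0.8 N to start it (3.6 N just before it bottoms).
- reagent: Bystander: bottle with screw cap, 60 mm diameter, 110 mm high, origin at the centre of its underside. Leave alone.
- microplate: Bystander: white 96-well plate, 128 x 86 x 15 mm, origin at the centre of its underside. Leave alone.
- tube_rack: Bystander: white rack of small capped tubes, 50 (x) x 120 (y) x 44 mm high, origin at the centre of its underside. Leave alone.
Not all that is in view belongs to the job. Leave any red or turquoise look-alike of the thermometer alone.

How it is judged:
By the outcome, as a careful person would: the job done as asked, in the order asked, and still so for the second after the job is handed in, while the arm keeps its last pose, push and grip.
It also fails if it takes over 48 s, if anything falls off the work surface, if the arm or the gripper's body presses on something with over 40 N, if the wrist force passes 120 N, or if a joint passes its speed limit or range.

## Working session

There is one attempt and no reset: what is moved stays moved. The work goes in short steps, Python scripts to look and compute and a tool call to move; the robot and the scene stay as the last step left them, time stands still between calls to the robot, and variables do not carry over. Pictures are saved under pics/ and viewed, and the job is handed in when it is done.

Besides the shell and the picture viewer there is one more tool, called after "Emit:" as name(argument=value, ...) on one line, values as JSON. step_arm: Moves the arm, as the interface text tells. Its arguments: {"type":"object","properties":{"commands":{"type":"array","items":{"type":"array","items":{"type":"number"}}},"jaw":{"type":"number"},"grip_force":{"type":"number"}},"required":["commands"]}

```bash
ls; mkdir -p pics; python3 - <<'E'
from station import telemetry, optics
import cv2,numpy as np
np.set_printoptions(precision=4,suppress=True)
print(telemetry.sense())
for n in ["scene","side","wrist"]:
    print(n,optics.camera_params(n))
    im=optics.snapshot(n)
    cv2.imwrite(f"pics/{n}0.png",im[:,:,::-1])
E
```

```text
pics
{'t': 0.0, 'q': array([-1.2885,  0.5285,  1.4339,  0.    ,  1.1814, -0.1785]), 'qd': array([-0.0014, -0.0006,  0.0005, -0.0009,  0.0015,  0.0004]), 'tau': array([ -0.0007, -44.2348, -17.8027,  -0.0001,   0.0085,   0.    ]), 'tcp_pos': array([ 0.2777, -0.5591,  0.2303]), 'tool_rot': array([ 0.3731,  0.6016, -0.3721,  0.6004]), 'force': array([-0.1616, -0.0195,  0.2176]), 'ft_torque': array([-0.0176, -0.0433,  0.0272]), 'finger_gap': 1.002299260949271}
scene {'mtx': array([[440.9163,   0.    , 280.8211],
       [  0.    , 440.9163, 207.2377],
       [  0.    ,   0.    ,   1.    ]]), 'origin': array([ 1.1616, -0.6411,  1.0396]), 'attitude': array([ 0.8683,  0.3606, -0.1308, -0.3146])}
side {'mtx': array([[458.7573,   0.    , 277.4608],
       [  0.    , 458.7573, 213.6121],
       [  0.    ,   0.    ,   1.    ]]), 'origin': array([0.0433, 0.5954, 0.9692]), 'attitude': array([-0.2997,  0.8722, -0.3623,  0.1351])}
wrist {'mtx': array([[304.9647,   0.    , 273.5173],
       [  0.    , 304.9647, 208.7744],
       [  0.    ,   0.    ,   1.    ]]), 'origin': array([ 0.3455, -0.5257,  0.3731]), 'attitude': array([ 0.8407, -0.5206, -0.0794,  0.1261])}
```

View pics/scene0.png

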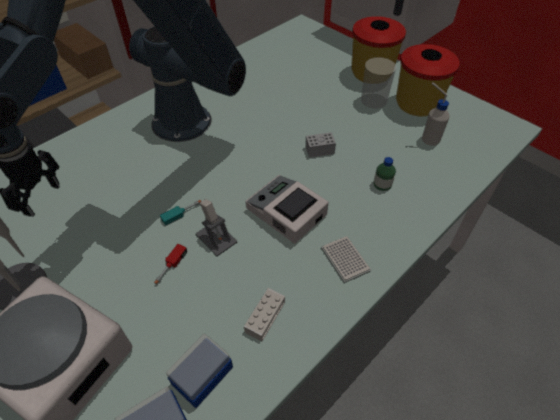

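View pics/side0.png

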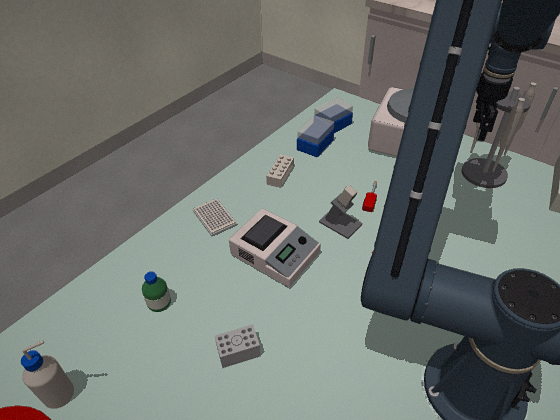

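View pics/wrist0.png

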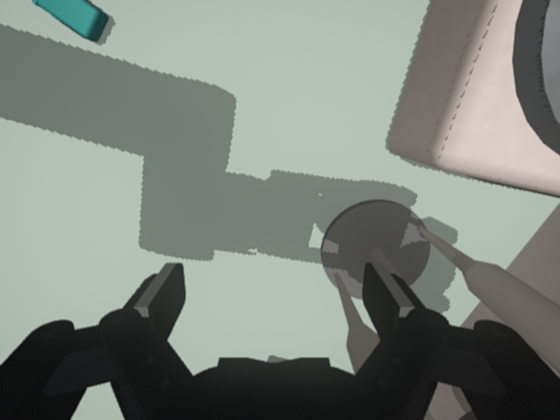

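Candidates for the thermometer: grey‑white handle in the sloping holder at scene (209,211) / side (346,196). There is also a turquoise one at scene (173,214) and a red one at scene (176,255) / side (370,202), both lying on the bench. The white one in the holder fits. The block is at scene (320,143) / side (237,343), and the heater at scene (288,205) / side (275,245). I'll enlarge these to confirm.

```bash
python3 - <<'E'
import cv2,numpy as np
s=cv2.imread('pics/scene0.png');d=cv2.imread('pics/side0.png')
def crop(im,x,y,w,h,W,H): return cv2.resize(im[y:y+h,x:x+w],(W,H),interpolation=cv2.INTER_CUBIC)
# contrast
def g(a): return np.clip(a.astype(float)*1.4,0,255).astype('uint8')
cv2.imwrite('pics/cropA.png',g(crop(s,150,120,200,150,800,600)))
cv2.imwrite('pics/cropB.png',g(crop(d,200,170,200,150,800,600)))
cv2.imwrite('pics/cropC.png',g(crop(d,200,310,80,60,800,600)))
E
```

```text
(no output)
```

View pics/cropA.png

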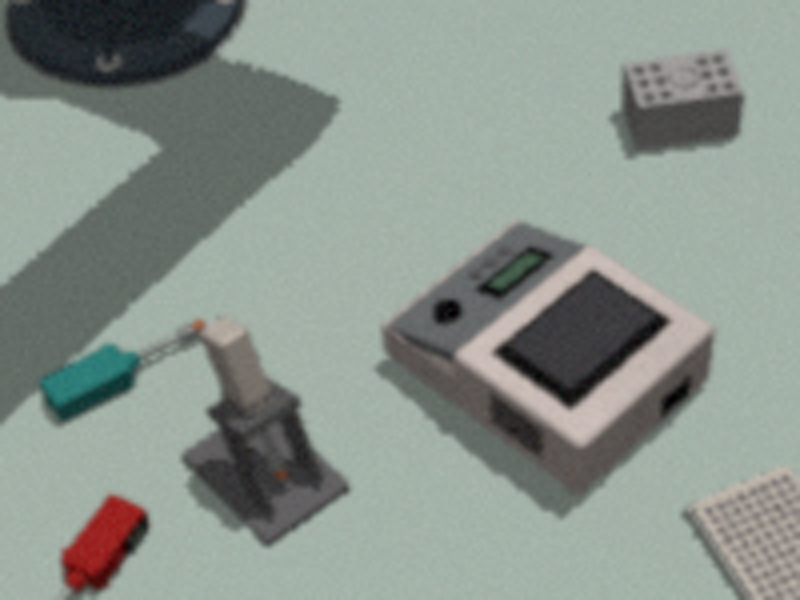

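View pics/cropB.png

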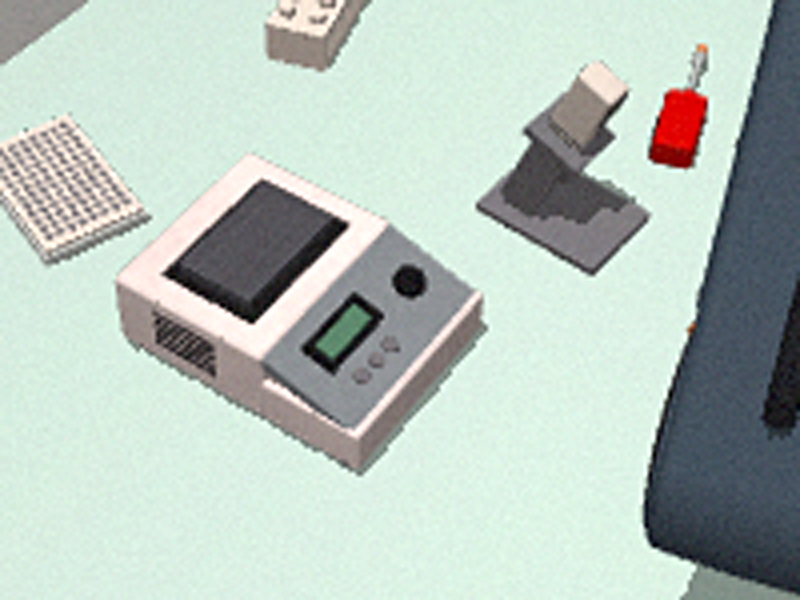

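View pics/cropC.png

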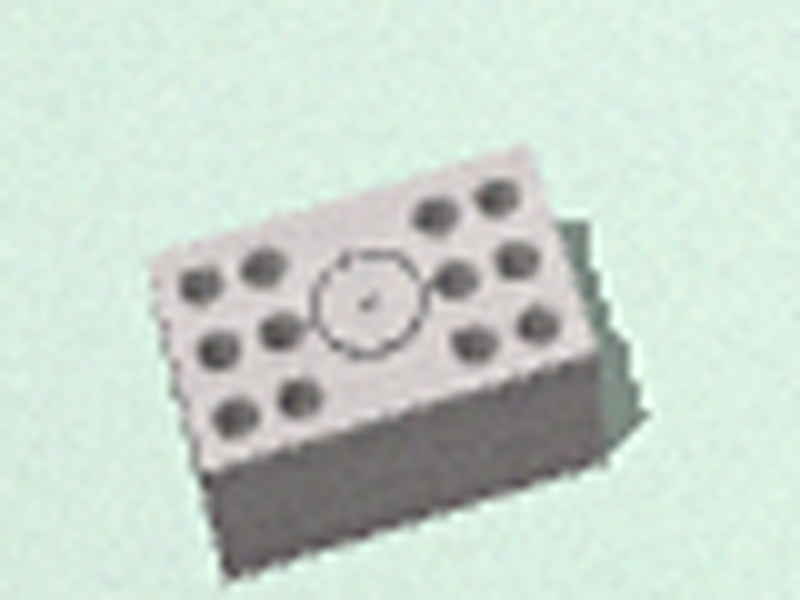

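The white-handled thermometer standing in the grey sloping holder is the one (scene crop (235,365), side crop (590,105)). Now for coarse triangulation.

```bash
cat > h.py <<'E'
import numpy as np,cv2
from scipy.spatial.transform import Rotation as R
np.set_printoptions(precision=4,suppress=True)
def ray(cam,uv):
    p=np.linalg.solve(cam['mtx'],np.array([uv[0],uv[1],1.]));d=R.from_quat(cam['attitude']).apply(p)
    return np.array(cam['origin']),d/np.linalg.norm(d)
def plane(cam,uv,z):
    o,d=ray(cam,uv);return o+d*(z-o[2])/d[2]
def tri(cams,uvs):
    A=np.zeros((3,3));b=np.zeros(3);rs=[ray(c,u) for c,u in zip(cams,uvs)]
    for o,d in rs:
        M=np.eye(3)-np.outer(d,d);A+=M;b+=M@o
    x=np.linalg.solve(A,b);res=[np.linalg.norm((np.eye(3)-np.outer(d,d))@(x-o)) for o,d in rs]
    return x,max(res)
def proj(cam,X):
    p=cam['mtx']@R.from_quat(cam['attitude']).inv().apply(np.asarray(X)-cam['origin']);return p[:2]/p[2]
def cr(x,y,s,c): return (x+(c[0]+.5)/s-.5,y+(c[1]+.5)/s-.5)
E
python3 - <<'E'
from h import *
from station import optics,telemetry
S=optics.camera_params('scene');D=optics.camera_params('side')
A=lambda *c:cr(150,120,4,c);B=lambda *c:cr(200,170,4,c);C=lambda *c:cr(200,310,10,c)
P={'mark':(A(686,76),C(370,302)),
'b1':(A(743,95),C(150,258)),'b2':(A(637,107),C(530,145)),'b3':(A(622,65),C(597,352)),'b4':(A(728,52),C(205,470)),
'pl_a':(A(572,397),B(262,180)),'pl_b':(A(668,320),B(178,268)),'pl_c':(A(597,272),B(252,308)),'pl_d':(A(500,345),B(347,222)),
'hous_right':(A(713,330),B(118,280)),'hous_front':(A(577,445),B(250,155)),
'handletop':(A(225,328),B(605,85))}
for k,(a,d) in P.items(): print(k,*tri([S,D],[a,d]))
print(R.from_quat(telemetry.sense()['tool_rot']).as_matrix())
E
```

```text
mark [0.4602 0.2459 0.0523] 0.0015854287703701332
b1 [0.5077 0.266  0.0486] 0.00035780479491288045
b2 [0.4573 0.1915 0.0506] 0.0003240654220166343
b3 [0.4119 0.2219 0.0494] 0.00024183026458377972
b4 [0.4627 0.297  0.049 ] 0.0015375792610767955
pl_a [ 0.645  -0.0815  0.0769] 0.0008857433481553489
pl_b [0.6408 0.0171 0.0748] 0.004598521053603166
pl_c [0.5757 0.0147 0.0776] 0.002088549010759996
pl_d [ 0.5746 -0.0845  0.0765] 0.002159904412276333
hous_right [0.6683 0.0416 0.0662] 0.0009196190613684435
hous_front [ 0.6728 -0.1033  0.0681] 0.00031658909960677393
handletop [ 0.4747 -0.2419  0.1424] 0.0011036345370422909
[[-0.0005  0.8957  0.4446]
 [ 0.0016  0.4446 -0.8957]
 [-1.      0.0003 -0.0016]]
```

```bash
python3 - <<'E'
from h import *
from station import optics,telemetry
W=optics.camera_params('wrist')
for uv in [(280,210),(280,0),(280,420),(0,0),(560,0),(280,300)]: print(uv,plane(W,uv,0.05))
Rt=R.from_quat(telemetry.sense()['tool_rot']).as_matrix()
print(Rt.T@(W['origin']-telemetry.sense()['tcp_pos']), Rt.T@R.from_quat(W['attitude']).as_matrix())
E
```

```text
(280, 210) [ 0.2578 -0.5767  0.05  ]
(280, 0) [ 0.4377 -0.4858  0.05  ]
(280, 420) [-0.0192 -0.7166  0.05  ]
(0, 0) [ 0.3235 -0.2558  0.05  ]
(560, 0) [ 0.5515 -0.7151  0.05  ]
(280, 300) [ 0.155  -0.6286  0.05  ]
[-0.1426  0.0756 -0.0001] [[ 0.0004 -0.2951  0.9555]
 [ 0.0008 -0.9555 -0.2951]
 [ 1.      0.0009 -0.0001]]
```

Emit:
step_arm(commands=[[-0.08,0.314,-0.223,-0.52],[-0.08,0.314,-0.223,-0.52],[-0.08,0.314,-0.223,-0.52],[-0.08,0.314,-0.223,-0.52],[-0.08,0.314,-0.223,-0.52],[-0.08,0.314,-0.223,-0.52],[-0.08,0.314,-0.223,-0.52],[-0.08,0.314,-0.223,-0.52]], jaw=0.0854)

```text
t: 0.82
tcp_pos: [0.4324, -0.27, 0.2991]
tool_rot: [0.206, 0.677, -0.205, 0.676]
force: [-0.0, -0.8, -0.1]
finger_gap: 1.001
```

Emit:
step_arm(commands=[[-0.01,0.05,0.0,0.0],[-0.01,0.06,0.0,0.0],[-0.01,0.06,0.0,0.0]])

```text
t: 1.07
tcp_pos: [0.4677, -0.2164, 0.31]
tool_rot: [0.205, 0.677, -0.203, 0.677]
force: [-0.2, 0.2, 0.3]
finger_gap: 0.999
```

```bash
cat > snap.py <<'E'
import sys,cv2,pickle
from station import telemetry, optics
n=sys.argv[2] if len(sys.argv)>2 else 'wrist'
c=optics.camera_params(n); s=telemetry.sense(); im=optics.snapshot(n)
cv2.imwrite(f'pics/{sys.argv[1]}.png',im[:,:,::-1]); pickle.dump((c,s),open(f'pics/{sys.argv[1]}.pkl','wb'))
print(s['t'],s['tcp_pos'],s['tool_rot'],s['qd'].max())
E
python3 snap.py w1
```

```text
1.0667 [ 0.46771109 -0.21638157  0.30995662] [ 0.20490535  0.67689279 -0.20282746  0.67726728] 0.015172351161768169
```

View pics/w1.png

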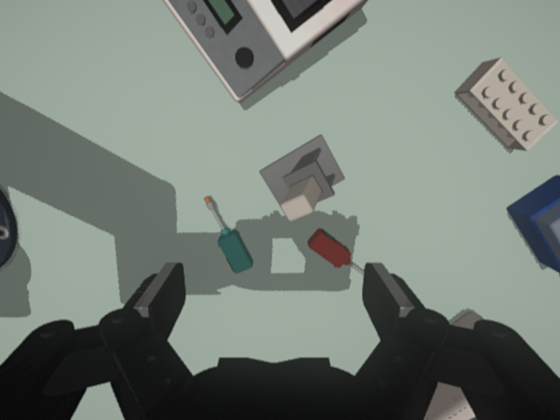

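View shows the holder's base (300,185) with the white handle (300,200) leaning toward the lower left, turquoise at (235,250), red at (330,248). On to the heater.

Emit:
step_arm(commands=[[0.0,0.226,-0.086,0.0],[0.0,0.226,-0.086,0.0],[0.0,0.226,-0.086,0.0],[0.0,0.226,-0.086,0.0],[0.0,0.226,-0.086,0.0],[0.0,0.226,-0.086,0.0],[0.0,0.226,-0.086,0.0],[0.0,0.226,-0.086,0.0]])

```text
t: 1.78
tcp_pos: [0.5198, 0.0179, 0.3092]
tool_rot: [0.203, 0.678, -0.203, 0.677]
force: [0.2, -0.9, -0.1]
finger_gap: 1.003
```

```bash
python3 snap.py w2
```

```text
1.7833 [0.5197772  0.01793801 0.30920061] [ 0.20347461  0.67784112 -0.20322415  0.67663095] 0.005214900629824656
```

View pics/w2.png

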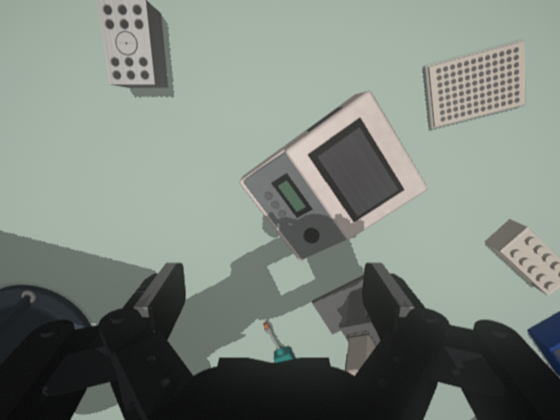

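Emit:
step_arm(commands=[[0.03,0.158,-0.176,0.0],[0.05,0.158,-0.176,0.0],[0.08,0.158,-0.176,0.0],[0.1,0.158,-0.176,0.0],[0.1,0.158,-0.176,0.0],[0.1,0.158,-0.176,0.0],[0.1,0.158,-0.176,0.0]])

```text
t: 2.42
tcp_pos: [0.4573, 0.2466, 0.2062]
tool_rot: [0.203, 0.68, -0.205, 0.674]
force: [0.8, -0.6, -0.4]
finger_gap: 1.0
```

```bash
python3 snap.py w3; python3 - <<'E'
import cv2,numpy as np
im=cv2.imread('pics/w2.png')
cv2.imwrite('pics/w2c.png',cv2.resize(im[90:270,230:440],(756,648))[:600])
E
```

```text
2.4167 [0.4572514  0.2465771  0.20621994] [ 0.20302234  0.67988287 -0.20492136  0.67420208] 0.14041129537494604
```

View pics/w3.png

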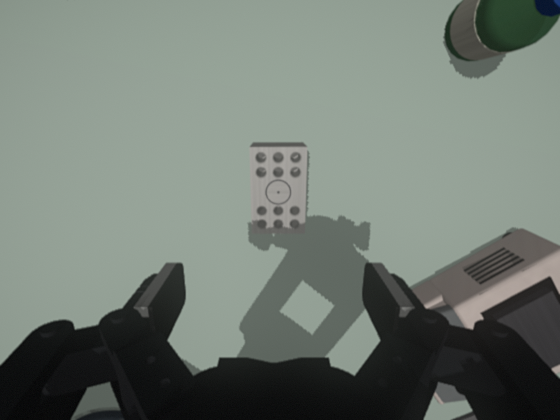

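View pics/w2c.png

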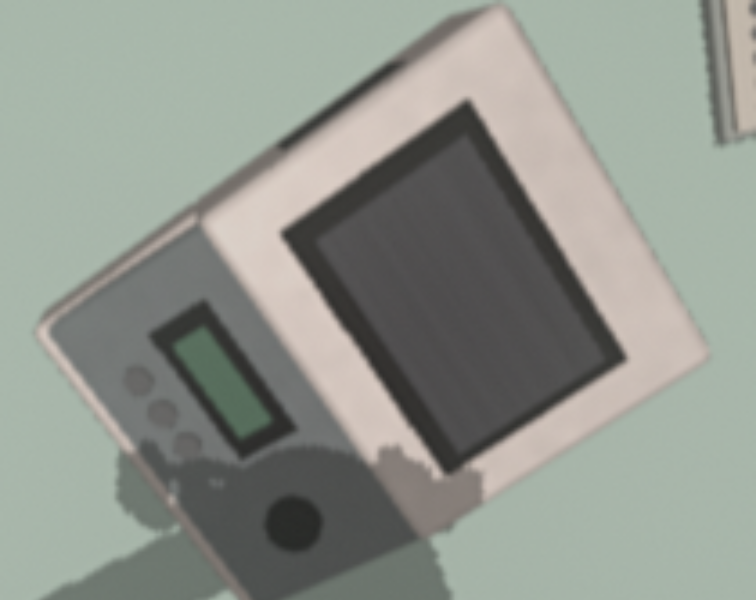

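```bash
python3 - <<'E'
import cv2
im=cv2.imread('pics/w3.png')
cv2.imwrite('pics/w3c.png',cv2.resize(im[135:240,240:320],(600,788),interpolation=cv2.INTER_CUBIC)[:600])
cv2.imwrite('pics/w3c.png',cv2.resize(im[135:240,240:320],(456,600),interpolation=cv2.INTER_CUBIC))
from h import *
import pickle
W,s=pickle.load(open('pics/w2.pkl','rb'))
cc=lambda *c: (230+(c[0]+.5)/3.6-.5, 90+(c[1]+.5)/3.6-.5)
top=[plane(W,cc(*c),.08) for c in [(470,133),(605,355),(460,458),(316,240)]]
out=[plane(W,cc(*c),.07) for c in [(468,100),(626,357),(450,474),(281,233)]]
hs=[plane(W,cc(*c),.07) for c in [(507,8),(709,352),(417,537),(203,218)]]
for n,q in (('top',top),('out',out),('hs',hs)):
    q=np.array(q);print(n,q.mean(0),[np.linalg.norm(q[i]-q[(i+1)%4]) for i in range(4)],
     [np.degrees(np.arctan2(*(q[i]-q[(i+1)%4])[[1,0]]))%90 for i in range(4)])
E
```

```text
top [ 0.6104 -0.0337  0.08  ] [np.float64(0.09139384382533661), np.float64(0.060451959180158145), np.float64(0.09475892146211566), np.float64(0.059992569304419686)] [np.float64(2.1028228027983857), np.float64(5.25108227431789), np.float64(1.8802089582356132), np.float64(2.0604664204600454)]
out [ 0.6106 -0.0342  0.07  ] [np.float64(0.10838887484824644), np.float64(0.07394259018841917), np.float64(0.1095628453558666), np.float64(0.07502295643938564)] [np.float64(2.548579677044657), np.float64(3.378710844874009), np.float64(3.117590976208078), np.float64(2.4742811815132484)]
hs [ 0.6125 -0.0323  0.07  ] [np.float64(0.14126070452718117), np.float64(0.12186875868967237), np.float64(0.14373822163100833), np.float64(0.11904951462019289)] [np.float64(2.4020805476733216), np.float64(2.3424845799454173), np.float64(1.2671368698529335), np.float64(1.1621762509857945)]
```

View pics/w3c.png

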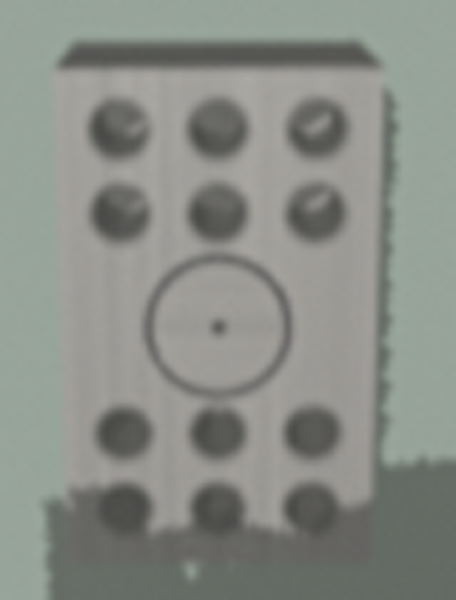

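```bash
python3 - <<'E'
from h import *
import pickle
from station import optics
W,s=pickle.load(open('pics/w3.pkl','rb'));W2,_=pickle.load(open('pics/w2.pkl','rb'))
D=optics.camera_params('side');S=optics.camera_params('scene')
c5=lambda *c: (240+(c[0]+.5)/5.7-.5, 135+(c[1]+.5)/(600/105)-.5)
d=c5(218,327)
print('mark plane',plane(W,d,.05))
mw2=(126.5,43)
print('tri w3+side',tri([W,D],[d,cr(200,310,10,(370,302))]),'w3+w2+side+scene',tri([W,W2,D,S],[d,mw2,cr(200,310,10,(370,302)),cr(150,120,4,(686,76))]))
q=[plane(W,c5(*c),.05) for c in [(119,127),(218,127),(316,127),(124,507),(218,508),(313,507)]]
for a,b in ((0,3),(1,4),(2,5),(0,2),(3,5)): v=q[b]-q[a];print(np.linalg.norm(v),np.degrees(np.arctan2(v[1],v[0])))
Rt=R.from_quat(s['tool_rot']).as_matrix();print('tool z yaw',np.degrees(np.arctan2(Rt[1,2],Rt[0,2])),Rt[:,0])
m=plane(W,d,.05);print('delta tool',Rt.T@(m-s['tcp_pos']))
from station import telemetry;s=telemetry.sense();print(s['tcp_pos'],s['q'],s['tool_rot']);Rt=R.from_quat(s['tool_rot']).as_matrix();print('tool z yaw',np.degrees(np.arctan2(Rt[1,2],Rt[0,2])))
print('delta tool now',Rt.T@(m-s['tcp_pos']))
E
```

```text
mark plane [0.4602 0.2452 0.05  ]
tri w3+side (array([0.46  , 0.2446, 0.05  ]), np.float64(0.0005897089262556847)) w3+w2+side+scene (array([0.4604, 0.2453, 0.0516]), np.float64(0.0020764939679066056))
0.06892690757454477 -123.46628527540891
0.06909295920014845 -123.2482616005541
0.06887522721709137 -122.73660292044815
0.033649395275503105 -33.435527071136185
0.034526599678489985 -33.3412778563727
tool z yaw -33.53281180728491 [-0.0085 -0.0003 -1.    ]
delta tool [0.1562 0.0013 0.0043]
[0.4578 0.2462 0.2065] [0.2774 0.4231 1.7164 0.0018 1.0098 0.8608] [ 0.2026  0.6798 -0.2047  0.6745]
tool z yaw -33.48311893156084
delta tool now [0.1565 0.0013 0.0036]
```

The mark is at (0.460, 0.245, 0.050); height and size agree. Descending.

Emit:
step_arm(commands=[[0.04,0.001,0.003,0.0],[0.08,0.001,0.003,0.0],[0.12,0.001,0.003,0.0],[0.16,0.001,0.003,0.0],[0.185,0.001,0.003,0.0],[0.198,0.001,0.003,0.0],[0.198,0.001,0.003,0.0],[0.198,0.001,0.003,0.0]])

```text
t: 3.13
tcp_pos: [0.4607, 0.2433, 0.0084]
tool_rot: [0.203, 0.679, -0.206, 0.674]
force: [0.1, -0.2, 0.5]
finger_gap: 0.998
```

```bash
python3 snap.py w4; python3 - <<'E'
from h import *
from station import telemetry;s=telemetry.sense();print(s['tcp_pos']);Rt=R.from_quat(s['tool_rot']).as_matrix();print('tool z yaw',np.degrees(np.arctan2(Rt[1,2],Rt[0,2])),Rt[:,0], Rt.T@(np.array([.4602,.245,.007])-s['tcp_pos']))
E
```

```text
3.1333 [0.46067595 0.24327135 0.00843927] [ 0.20342743  0.67946918 -0.20583266  0.67421943] 0.014760298016704703
[0.4611 0.2439 0.0093]
tool z yaw -33.61523204394149 [-0.0062 -0.0005 -1.    ] [ 0.0023  0.0005 -0.0014]
```

View pics/w4.png

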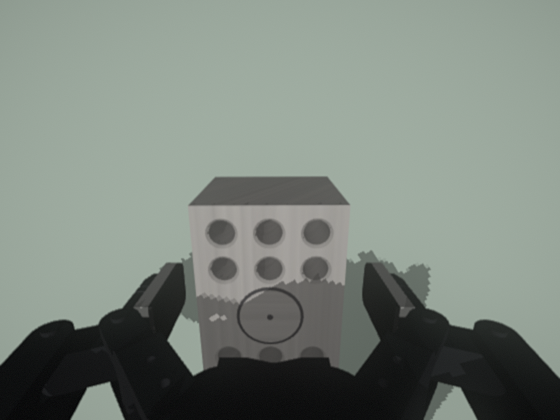

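The jaws straddle the block and the ring centre at (270,316) lies between the pads. Closing.

Emit:
step_arm(commands=[[0.0,0.0,-0.001,0.0],[0.0,0.0,-0.001,0.0],[0.0,0.0,-0.001,0.0],[0.0,0.0,-0.001,0.0],[0.0,0.0,-0.001,0.0],[0.0,0.0,-0.001,0.0]], jaw=0.03, grip_force=70)

```text
t: 3.68
tcp_pos: [0.4612, 0.2445, 0.0111]
tool_rot: [0.204, 0.678, -0.205, 0.676]
force: [0.0, -1.7, 5.8]
finger_gap: 0.647
```

```bash
python3 snap.py w5; python3 - <<'E'
from h import *
from station import telemetry;s=telemetry.sense();print(s['tcp_pos'],s['finger_gap']);Rt=R.from_quat(s['tool_rot']).as_matrix();print('tool z yaw',np.degrees(np.arctan2(Rt[1,2],Rt[0,2])),Rt[:,0])
E
```

```text
3.6833 [0.46119977 0.24451881 0.0111091 ] [ 0.20411822  0.67808475 -0.20480217  0.67571658] 0.001214274833442876
[0.4612 0.2445 0.0111] 0.6446651840148119
tool z yaw -33.618550030380945 [-0.0035  0.     -1.    ]
```

View pics/w5.png

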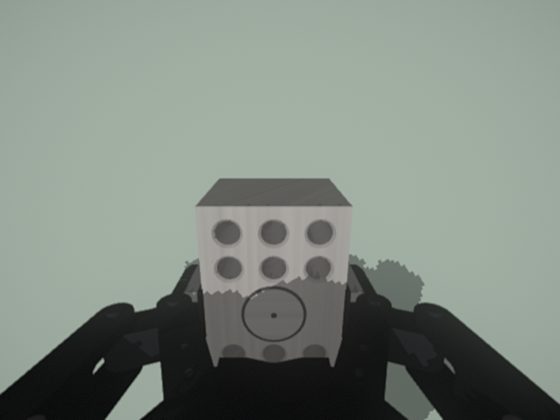

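```bash
python3 - <<'E'
from h import *
import pickle
W,s=pickle.load(open('pics/w5.pkl','rb'))
Rt=R.from_quat(s['tool_rot']).as_matrix()
m=plane(W,(274,315),.05);print('mark',m);off=Rt.T@(m-s['tcp_pos']);print('off tool',off)
yaw=np.radians(2.2);z=np.array([np.cos(yaw),np.sin(yaw),0]);x=np.array([0,0,-1.]);y=np.cross(z,x)
Rg=np.c_[x,y,z]
# want mark at plate xy, z .17
for zt in (.19,):
    t=np.array([.6105,-.034,zt])-Rg@off;print('tcp goal',t,'delta tool',Rt.T@(t-s['tcp_pos']))
E
```

```text
mark [0.4611 0.2437 0.05  ]
off tool [-0.0389 -0.0008  0.0002]
tcp goal [ 0.6103 -0.0332  0.1511] delta tool [-0.1405 -0.149   0.2775]
```

Emit:
step_arm(commands=[[-0.03,0.0,0.0,0.0],[-0.07,0.0,0.0,0.0],[-0.11,0.0,0.0,0.0],[-0.14,-0.01,0.02,-0.1],[-0.14,-0.03,0.05,-0.2],[-0.14,-0.05,0.08,-0.3],[-0.14,-0.065,0.115,-0.4],[-0.14,-0.08,0.15,-0.5]])

```text
t: 4.4
tcp_pos: [0.5411, 0.0938, 0.1511]
tool_rot: [0.028, 0.708, -0.029, 0.705]
force: [0.8, 1.1, -6.3]
finger_gap: 0.642
```

```bash
cat > to.py <<'E'
import sys
from h import *
from station import telemetry
s=telemetry.sense();a=[float(v) for v in sys.argv[1:]]
Rt=R.from_quat(s['tool_rot']).as_matrix();yaw=np.degrees(np.arctan2(Rt[1,2],Rt[0,2]))
print('t',s['t'],'tcp',s['tcp_pos'],'yaw',yaw,'xaxis',Rt[:,0],'F',s['force'],'gap',s['finger_gap'],'q',s['q'],'qd',np.abs(s['qd']).max())
if len(a)>=3: print('delta tool',Rt.T@(np.array(a[:3])-s['tcp_pos']))
if len(a)>3: print('turn',-np.radians(a[3]-yaw))
E
python3 to.py .6103 -.0332 .155 2.2
```

```text
t 4.4 tcp [0.5411 0.0938 0.1511] yaw -4.61455283128959 xaxis [-0.0052  0.0001 -1.    ] F [ 0.7874  1.1228 -6.306 ] gap 0.641772722699297 q [-0.0319  0.5381  1.6971 -0.0001  0.9116  0.0487] qd 1.8904543348017415
delta tool [-0.0043 -0.121   0.0792]
turn -0.11893638395710501
```

Emit:
step_arm(commands=[[-0.004,-0.04,0.026,-0.04],[-0.004,-0.075,0.05,-0.08],[-0.004,-0.105,0.07,-0.119],[-0.004,-0.121,0.079,-0.119],[-0.004,-0.121,0.079,-0.119],[-0.004,-0.121,0.079,-0.119]])

```text
t: 4.9
tcp_pos: [0.6093, -0.0344, 0.154]
tool_rot: [-0.012, 0.71, 0.013, 0.704]
force: [-0.8, 0.5, -6.2]
finger_gap: 0.643
```

```bash
python3 snap.py w6; python3 snap.py d6 side;python3 snap.py s6 scene; python3 to.py .6103 -.0332 .155 2.2
python3 - <<'E'
import cv2,numpy as np
a=cv2.imread('pics/d6.png')[150:330,200:440];b=cv2.imread('pics/s6.png')[110:290,180:420]
cv2.imwrite('pics/c6.png',np.vstack([cv2.resize(x,(400,300),interpolation=cv2.INTER_CUBIC) for x in(a,b)]))
E
```

```text
4.9 [ 0.60929041 -0.03438752  0.1539735 ] [-0.01225684  0.70961012  0.01299359  0.7043681 ] 0.04650452948819481
4.95 [ 0.60836596 -0.03298756  0.15387334] [-0.01263513  0.7100606   0.01377221  0.70389248] 0.030553694297232793
5.0 [ 0.60816497 -0.03220206  0.15393959] [-0.01308258  0.71006448  0.01419997  0.70387189] 0.01823698192536185
t 5.05 tcp [ 0.6083 -0.0318  0.1541] yaw 2.2660366241125156 xaxis [-0.0082  0.0011 -1.    ] F [ 0.5323  0.5699 -6.7156] gap 0.6465597156526499 q [-0.235   0.6031  1.5386 -0.001   1.0082 -0.274 ] qd 0.009857671780295302
delta tool [-0.0009 -0.0015  0.0019]
turn 0.0011525565176652725
```

View pics/w6.png

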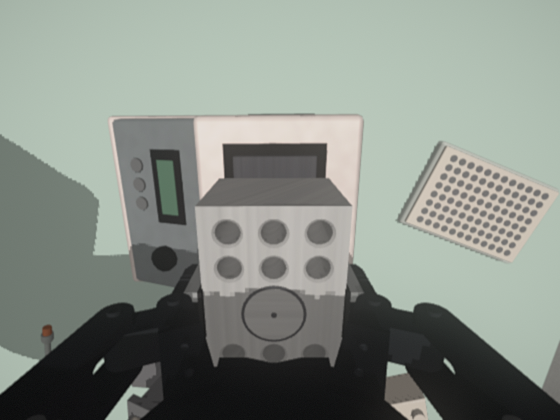

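View pics/c6.png

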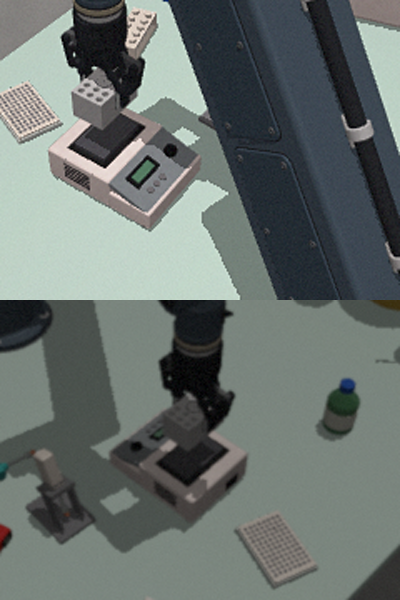

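```bash
python3 - <<'E'
import cv2
im=cv2.imread('pics/w6.png')
cv2.imwrite('pics/w6c.png',cv2.resize(im[105:215,190:370],(800,489),interpolation=cv2.INTER_CUBIC))
E
```

```text
(no output)
```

View pics/w6c.png

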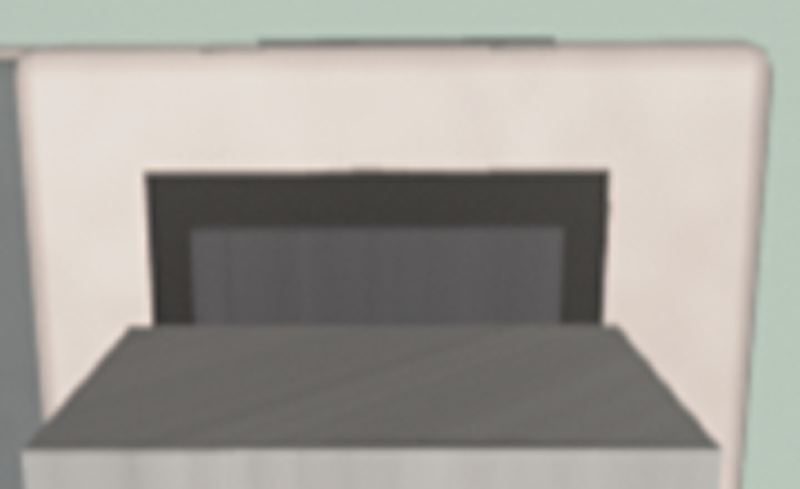

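```bash
python3 - <<'E'
from h import *
import pickle
W,s=pickle.load(open('pics/w6.pkl','rb'))
Rt=R.from_quat(s['tool_rot']).as_matrix()
k=800/180
c=lambda a,b:(190+(a+.5)/k-.5,105+(b+.5)/k-.5)
def pr(n,a,b,z,half):
    p,q=plane(W,c(*a),z),plane(W,c(*b),z);v=q-p;m=(p+q)/2
    n2=np.array([-v[1],v[0],0])/np.linalg.norm(v)
    ctr=m-n2*half
    print(n,'len',np.linalg.norm(v),'yaw',np.degrees(np.arctan2(v[1],v[0])),'ctr',ctr,'tool',Rt.T@(ctr-s['tcp_pos']))
zt=s['tcp_pos'][2]
pr('recess',(147,172),(609,170),.07,.0545)
pr('plate',(191,227),(563,226),.08,.047)
pr('blocktop',(22,448),(719,447),zt+.039,.045)
pr('blockbot',(133,327),(617,327),zt-.011,.045)
E
```

```text
recess len 0.0758288833855527 yaw 2.3705126982047693 ctr [ 0.6099 -0.033   0.07  ] tool [0.084  0.0012 0.0012]
plate len 0.05906158833594487 yaw 2.2967319680365677 ctr [ 0.6097 -0.0333  0.08  ] tool [0.074 0.001 0.001]
blocktop len 0.05562542762956103 yaw 2.2999835970734965 ctr [ 0.6097 -0.0346  0.193 ] tool [-0.039  -0.0002  0.0001]
blockbot len 0.05572128496291803 yaw 2.1750050590505485 ctr [ 0.6097 -0.0349  0.143 ] tool [ 0.011  -0.0005  0.0005]
```

```bash
python3 to.py .6094 -.0328 .094 2.3
```

```text
t 5.05 tcp [ 0.6083 -0.0318  0.1541] yaw 2.2660366241125156 xaxis [-0.0082  0.0011 -1.    ] F [ 0.5323  0.5699 -6.7156] gap 0.6465597156526499 q [-0.235   0.6031  1.5386 -0.001   1.0082 -0.274 ] qd 0.009857671780295302
delta tool [ 0.0601 -0.0012  0.0015]
turn -0.0005927727343290508
```

Emit:
step_arm(commands=[[0.02,-0.001,0.002,0.0],[0.04,-0.001,0.002,0.0],[0.055,-0.001,0.002,0.0],[0.06,-0.001,0.002,0.0],[0.06,-0.001,0.002,0.0]])

```text
t: 5.47
tcp_pos: [0.6083, -0.0309, 0.093]
tool_rot: [-0.014, 0.711, 0.015, 0.703]
force: [-0.8, -0.5, -6.7]
finger_gap: 0.646
```

```bash
python3 to.py .6094 -.0328 .0915 2.3
```

```text
t 5.4667 tcp [ 0.6083 -0.0309  0.093 ] yaw 2.369202463528141 xaxis [-0.0118  0.0021 -0.9999] F [-0.8381 -0.4712 -6.7476] gap 0.6457479539459162 q [-0.2338  0.6897  1.5746 -0.0009  0.8893 -0.2746] qd 0.03189712484920935
delta tool [ 0.0015 -0.0019  0.0011]
turn 0.0012078108390573515
```

Emit:
step_arm(commands=[[0.0,-0.003,0.002,0.0],[0.0,-0.003,0.002,0.0],[0.0,-0.003,0.002,0.0],[0.0,-0.003,0.002,0.0]])

```text
t: 5.8
tcp_pos: [0.611, -0.034, 0.0939]
tool_rot: [-0.014, 0.711, 0.015, 0.703]
force: [-0.0, 0.3, -6.5]
finger_gap: 0.649
```

```bash
python3 to.py .6094 -.0328 .0915 2.3; python3 snap.py w7; python3 to.py .6094 -.0328 .0915 2.3; python3 - <<'E'
import cv2
im=cv2.imread('pics/w7.png')
cv2.imwrite('pics/w7c.png',cv2.resize(im[105:335,170:380],(548,600),interpolation=cv2.INTER_CUBIC))
E
```

```text
t 5.8 tcp [ 0.611  -0.034   0.0939] yaw 2.3742103948293494 xaxis [-0.0102  0.0017 -0.9999] F [-0.0231  0.276  -6.5278] gap 0.6485098815381724 q [-0.2376  0.6908  1.5678 -0.001   0.8933 -0.2784] qd 0.00628065077947447
delta tool [ 0.0024  0.0012 -0.0015]
turn 0.0012952157289771251
5.8 [ 0.61096746 -0.03396675  0.09388622] [-0.01397078  0.71053275  0.01532011  0.7033586 ] 0.00628065077947447
t 5.85 tcp [ 0.6108 -0.034   0.0937] yaw 2.370660383734889 xaxis [-0.0105  0.0018 -0.9999] F [-0.9812  0.9313 -6.5966] gap 0.647199550436634 q [-0.2376  0.691   1.568  -0.0009  0.8933 -0.2784] qd 0.004493311672658259
delta tool [ 0.0022  0.0012 -0.0013]
turn 0.0012332563468964673
```

View pics/w7c.png

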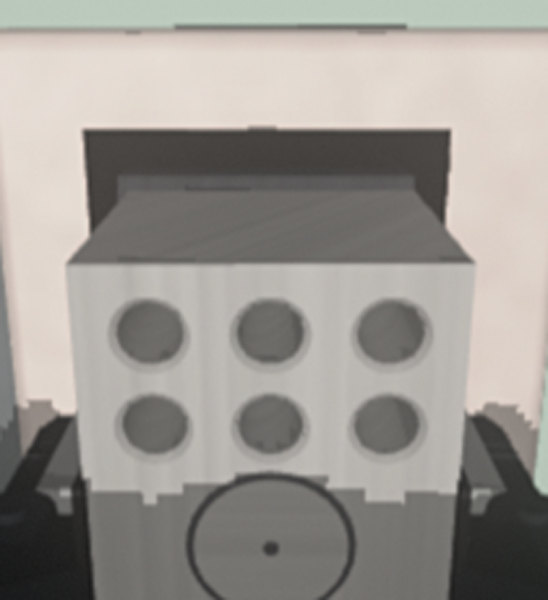

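```bash
cat > m7.py <<'E'
from h import *
import pickle
def run(name,k,x0,y0,plate,rec,top,bot,dz=0):
    W,s=pickle.load(open(f'pics/{name}.pkl','rb'));Rt=R.from_quat(s['tool_rot']).as_matrix()
    c=lambda p:(x0+(p[0]+.5)/k-.5,y0+(p[1]+.5)/k-.5)
    def pr(n,a,b,z,half):
        p,q=plane(W,c(a),z),plane(W,c(b),z);v=q-p;m=(p+q)/2
        n2=np.array([-v[1],v[0],0])/np.linalg.norm(v);ctr=m-n2*half
        print(n,'len',np.linalg.norm(v),'yaw',np.degrees(np.arctan2(v[1],v[0])),'ctr',ctr,'tool',Rt.T@(ctr-s['tcp_pos']))
    zb=s['tcp_pos'][2]-.011+dz
    pr('recess',*rec,.07,.0545);pr('plate',*plate,.08,.047);pr('top',*top,zb+.05,.045);pr('bot',*bot,zb,.045)
E
python3 - <<'E'
from m7 import run
run('w7',548/210,170,105,((118,177),(414,176)),((83,129),(450,129)),((67,264),(474,263)),((127,191),(418,190)))
E
python3 to.py
```

```text
recess len 0.07622583704828895 yaw 2.48528702094513 ctr [ 0.61   -0.0333  0.07  ] tool [ 0.0239  0.0006 -0.0007]
plate len 0.05881184224614132 yaw 2.714861237140542 ctr [ 0.6102 -0.034   0.08  ] tool [ 0.0139  0.     -0.0006]
top len 0.055352503611864126 yaw 2.732431270908578 ctr [ 0.6117 -0.0343  0.1329] tool [-0.039  -0.0003  0.0003]
bot len 0.05704003439662069 yaw 2.7296153067127804 ctr [ 0.6116 -0.0342  0.0829] tool [ 0.011  -0.0002  0.0007]
t 5.85 tcp [ 0.6108 -0.034   0.0937] yaw 2.370660383734889 xaxis [-0.0105  0.0018 -0.9999] F [-0.9812  0.9313 -6.5966] gap 0.647199550436634 q [-0.2376  0.691   1.568  -0.0009  0.8933 -0.2784] qd 0.004493311672658259
```

Emit:
step_arm(commands=[[0.0,0.0005,-0.0014,0.0],[0.001,0.0005,-0.0014,0.0],[0.002,0.0005,-0.0014,0.0],[0.003,0.0005,-0.0014,0.0],[0.003,0.0005,-0.0014,0.0]])

```text
t: 6.27
tcp_pos: [0.6093, -0.0335, 0.0914]
tool_rot: [-0.014, 0.711, 0.015, 0.703]
force: [-1.9, 0.2, -0.3]
finger_gap: 0.651
```

```bash
python3 snap.py w8; python3 to.py .6096 -.033 .0911 2.4; python3 - <<'E'
import cv2
im=cv2.imread('pics/w8.png')
cv2.imwrite('pics/w8c.png',cv2.resize(im[105:335,170:380],(548,600),interpolation=cv2.INTER_CUBIC))
E
```

```text
6.2667 [ 0.60932816 -0.03350467  0.0913986 ] [-0.01394151  0.7106238   0.01528793  0.7032679 ] 0.001674081291212405
t 6.3167 tcp [ 0.6093 -0.0335  0.0914] yaw 2.3711053092520347 xaxis [-0.0103  0.0017 -0.9999] F [-1.6181  0.5345 -0.7763] gap 0.6445724760382716 q [-0.2374  0.6928  1.5733 -0.0011  0.8859 -0.2781] qd 0.00045795683313397075
delta tool [0.0003 0.0005 0.0003]
turn -0.0005043074898975366
```

View pics/w8c.png

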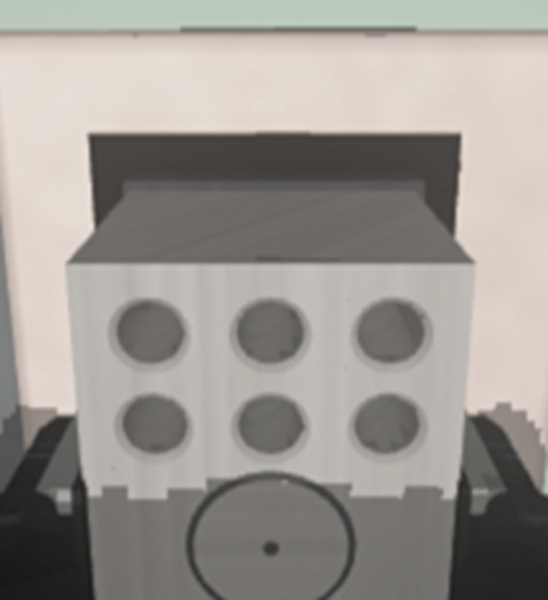

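```bash
python3 - <<'E'
from m7 import run
run('w8',548/210,170,105,((124,181),(425,181)),((89,134),(461,133)),((67,264),(474,263)),((127,191),(418,191)))
E
```

```text
recess len 0.07622646589439513 yaw 2.639971820476167 ctr [ 0.6102 -0.0334  0.07  ] tool [0.0214 0.     0.0011]
plate len 0.05894544724688537 yaw 2.522306268761672 ctr [ 0.6101 -0.0339  0.08  ] tool [ 0.0114 -0.0004  0.0009]
top len 0.055359662196823915 yaw 2.7334164677672415 ctr [ 0.61   -0.0338  0.1304] tool [-0.039  -0.0003  0.0003]
bot len 0.05705500232677349 yaw 2.529894792840154 ctr [ 0.6098 -0.0338  0.0804] tool [ 0.011  -0.0003  0.0005]
```

The block is resting on the plate (force now about 0) with its centre within 0.5 mm and 0.2° of the plate's. Releasing.

Emit:
step_arm(commands=[[0.0,0.0,0.0,0.0],[0.0,0.0,0.0,0.0],[0.0,0.0,0.0,0.0],[0.0,0.0,0.0,0.0],[-0.02,0.0,0.0,0.0],[-0.05,0.0,0.0,0.0],[-0.08,0.0,0.0,0.0],[-0.11,0.0,0.0,0.0]], jaw=0.0854)

```text
t: 6.98
tcp_pos: [0.6104, -0.0337, 0.2024]
tool_rot: [-0.014, 0.711, 0.015, 0.703]
force: [-0.1, -0.3, -1.0]
finger_gap: 0.999
```

```bash
python3 snap.py w9; python3 - <<'E'
import cv2,numpy as np
im=cv2.imread('pics/w9.png')
cv2.imwrite('pics/w9c.png',cv2.resize(im[100:400,100:460],(720,600),interpolation=cv2.INTER_CUBIC))
a=cv2.imread('pics/w1.png')[125:235,245:365]
cv2.imwrite('pics/w1c.png',cv2.resize(a,(654,600),interpolation=cv2.INTER_CUBIC))
E
```

```text
6.9833 [ 0.61036018 -0.03371639  0.20241334] [-0.01389481  0.71077142  0.01530758  0.7031192 ] 0.7670808753292727
```

View pics/w9c.png

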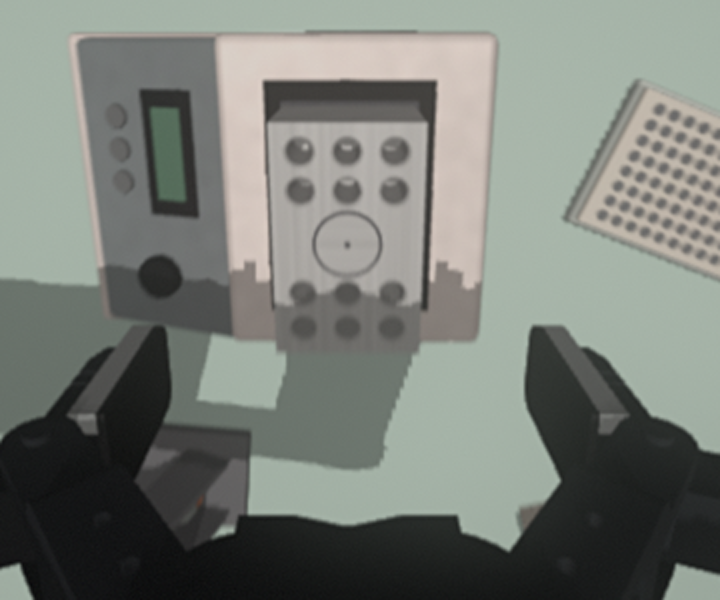

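View pics/w1c.png

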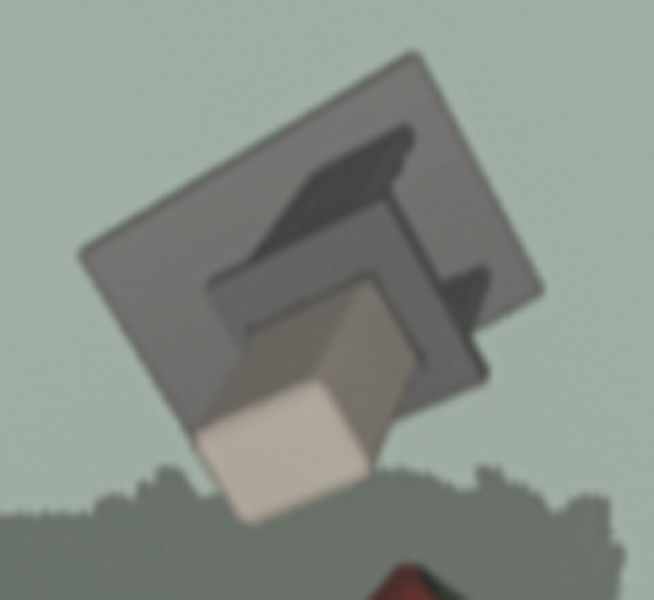

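```bash
python3 - <<'E'
from h import *
import pickle
from station import optics
W,s=pickle.load(open('pics/w9.pkl','rb'));print('mark',plane(W,(100+(347.5)/2-.5,100+244.5/2-.5),.13))
q=[plane(W,(100+(c[0]+.5)/2-.5,100+(c[1]+.5)/2-.5),.13) for c in [(299,150),(391,327),(395,150),(303,327),(347,150),(347,327)]]
for a,b in((3,0),(5,4),(1,2)):
    v=q[b]-q[a];print(np.linalg.norm(v),np.degrees(np.arctan2(v[1],v[0]))-90)
W,s=pickle.load(open('pics/w1.pkl','rb'));S=optics.camera_params('scene');D=optics.camera_params('side')
c=lambda a,b:(245+(a+.5)/5.45-.5,125+(b+.5)/(600/110)-.5)
b=[plane(W,c(*p),.008) for p in [(80,252),(415,52),(543,290)]]
print('base',b);v=b[1]-b[0];print('edge',np.linalg.norm(v),np.degrees(np.arctan2(v[1],v[0])));v=b[2]-b[1];print(np.linalg.norm(v),np.degrees(np.arctan2(v[1],v[0])))
print('base ctr',(b[0]+b[2])/2)
A=lambda *c:cr(150,120,4,c);B=lambda *c:cr(200,170,4,c)
ht=[c(195,435),c(320,378),c(370,467),c(250,524)]
for z in (.14,.145,.15): 
    t=np.array([plane(W,p,z) for p in ht]);print(z,t.mean(0),np.linalg.norm(t-np.roll(t,-1,0),axis=1))
# top centre
m=tuple(np.mean(ht,0));print(tri([W,D],[m,B(603,80)]),tri([W,S,D],[m,A(225,330),B(603,80)]))
E
python3 to.py
```

```text
mark [ 0.6096 -0.0345  0.13  ]
0.06993624442934637 2.355054631102462
0.06987633464620052 2.394704201613237
0.06981656076460295 2.434286357894024
base [array([ 0.4489, -0.2067,  0.008 ]), array([ 0.5511, -0.2115,  0.008 ]), array([ 0.5478, -0.2845,  0.008 ])]
edge 0.10237170156069778 -2.672434782754427
0.073166295933936 -92.57022687334351
base ctr [ 0.4983 -0.2456  0.008 ]
0.14 [ 0.478  -0.2456  0.14  ] [0.0268 0.0208 0.0263 0.0215]
0.145 [ 0.4785 -0.2442  0.145 ] [0.0263 0.0205 0.0259 0.0212]
0.15 [ 0.479  -0.2427  0.15  ] [0.0259 0.0202 0.0255 0.0208]
(array([ 0.4778, -0.2451,  0.1431]), np.float64(0.0006653357850210028)) (array([ 0.4779, -0.244 ,  0.1442]), np.float64(0.0011878131720017267))
t 7.0333 tcp [ 0.6145 -0.0345  0.2093] yaw 2.3832658827130646 xaxis [ 0.0017 -0.0012 -1.    ] F [ 1.4075 -0.4062  3.5739] gap 1.000527706645063 q [-0.2371  0.5385  1.4817 -0.0008  1.1195 -0.2783] qd 0.15438770524249318
```

Block released, standing squarely: yaw 2.4° matches the plate, mark at (0.6097, -0.0343). The handle's middle comes out near (0.488, -0.245, 0.114), leaning to the holder's -x (holder yaw about -2.6°), and its heights agree with the text. Going above the holder and turning the jaws across the flats.

```bash
python3 to.py .488 -.245 .235 -92.6
```

```text
t 7.0333 tcp [ 0.6145 -0.0345  0.2093] yaw 2.3832658827130646 xaxis [ 0.0017 -0.0012 -1.    ] F [ 1.4075 -0.4062  3.5739] gap 1.000527706645063 q [-0.2371  0.5385  1.4817 -0.0008  1.1195 -0.2783] qd 0.15438770524249318
delta tool [-0.0256 -0.2051 -0.1351]
turn 1.657770723950541
```

Emit:
step_arm(commands=[[-0.025,-0.205,-0.135,0.2],[-0.025,-0.205,-0.135,0.4],[-0.025,-0.205,-0.135,0.6],[-0.025,-0.205,-0.135,0.8],[-0.025,-0.205,-0.135,1.0],[-0.025,-0.205,-0.135,1.2],[-0.025,-0.205,-0.135,1.4],[-0.025,-0.205,-0.135,1.6]], grip_force=20)

```text
t: 7.7
tcp_pos: [0.4872, -0.2478, 0.2349]
tool_rot: [0.329, 0.624, -0.33, 0.627]
force: [0.0, -0.5, -0.3]
finger_gap: 0.996
```

```bash
python3 to.py .488 -.245 .235 -92.6
```

```text
t 7.7 tcp [ 0.4872 -0.2478  0.2349] yaw -55.54380247551849 xaxis [ 0.0027 -0.0022 -1.    ] F [ 0.0263 -0.4913 -0.2835] gap 0.996177205970906 q [-0.6749  0.4163  1.6287 -0.      1.0931  0.2945] qd 1.487999704455316
delta tool [-0.0001  0.0022 -0.0018]
turn 0.6467526550715743
```

Emit:
step_arm(commands=[[0.0,0.002,-0.002,0.12],[0.0,0.002,-0.002,0.24],[0.0,0.002,-0.002,0.36],[0.0,0.002,-0.002,0.48],[0.0,0.002,-0.002,0.6],[0.0,0.002,-0.002,0.647],[0.0,0.002,-0.002,0.647]])

```text
t: 8.28
tcp_pos: [0.4878, -0.2451, 0.235]
tool_rot: [0.512, 0.487, -0.511, 0.49]
force: [-0.0, -0.4, -0.7]
finger_gap: 0.998
```

```bash
python3 snap.py w10;  python3 to.py .488 -.245 .235 -92.6; python3 - <<'E'
import cv2,numpy as np
im=cv2.imread('pics/w10.png')
cv2.imwrite('pics/w10c.png',cv2.resize(im[80:300,160:400],(654,600),interpolation=cv2.INTER_CUBIC))
E
```

```text
8.2833 [ 0.48780081 -0.24509576  0.2349585 ] [ 0.51163497  0.48686948 -0.51127685  0.48967719] 0.002274164818260754
t 8.3333 tcp [ 0.4878 -0.2451  0.235 ] yaw -92.54929035706535 xaxis [ 0.0031 -0.0025 -1.    ] F [ 1.0089  0.8674 -0.1537] gap 0.9980576931996378 q [-0.6703  0.4152  1.6306 -0.      1.0919  0.945 ] qd 0.015633465719293967
delta tool [-0.      0.0002 -0.0001]
turn 0.0008850502317203043
```

View pics/w10c.png

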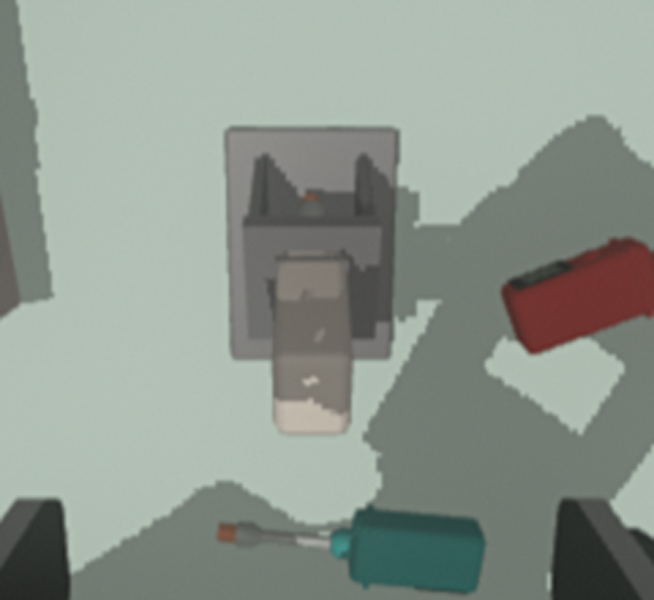

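Emit:
step_arm(commands=[[0.03,0.0,0.0005,0.0],[0.065,0.0,0.0005,0.0],[0.1,0.0,0.0005,0.0],[0.125,0.0,0.0005,0.0],[0.139,0.0,0.0005,0.0],[0.139,0.0,0.0005,0.0],[0.139,0.0,0.0005,0.0]])

```text
t: 8.92
tcp_pos: [0.488, -0.2458, 0.0954]
tool_rot: [0.511, 0.488, -0.511, 0.49]
force: [0.2, -0.1, 1.2]
finger_gap: 1.0
```

```bash
python3 snap.py w11;  python3 to.py .488 -.2456 .095 -92.6
```

```text
8.9167 [ 0.48803697 -0.24580437  0.09541869] [ 0.51088587  0.48812154 -0.51066108  0.48985533] 0.0034674507207279274
t 8.9667 tcp [ 0.4887 -0.2463  0.0964] yaw -92.50790177884075 xaxis [ 0.0039 -0.0031 -1.    ] F [ 1.0914  0.3964 -0.3313] gap 1.0037326253522298 q [-0.6711  0.6201  1.746  -0.      0.7705  0.9435] qd 0.02458926110215017
delta tool [ 0.0014 -0.0008 -0.0007]
turn 0.0016074171944587756
```

View pics/w11.png

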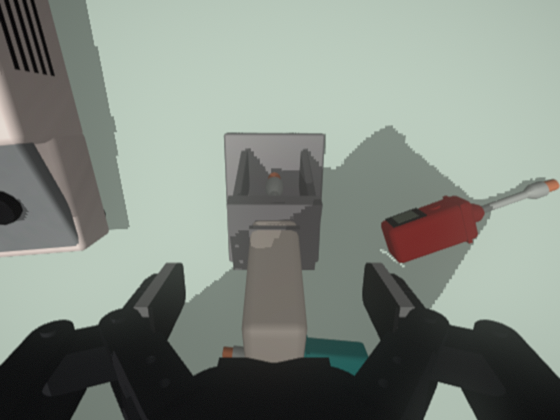

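The white handle (275,320) sits midway between the pads. Closing gently.

Emit:
step_arm(commands=[[0.0,0.0,0.0,0.0],[0.0,0.0,0.0,0.0],[0.0,0.0,0.0,0.0],[0.0,0.0,0.0,0.0],[0.0,0.0,0.0,0.0],[0.0,0.0,0.0,0.0],[0.0,0.0,0.0,0.0],[0.0,0.0,0.0,0.0]], jaw=0.005, grip_force=20)

```text
t: 9.63
tcp_pos: [0.4889, -0.2465, 0.0971]
tool_rot: [0.511, 0.487, -0.511, 0.491]
force: [0.0, 1.1, 5.7]
finger_gap: 0.279
```

```bash
python3 snap.py w12;  python3 to.py
```

```text
9.6333 [ 0.48891223 -0.24645705  0.09710026] [ 0.51103869  0.48695313 -0.51053004  0.49099408] 0.0008755245498355671
t 9.6833 tcp [ 0.4889 -0.2465  0.0971] yaw -92.49999863879212 xaxis [ 0.0045 -0.0036 -1.    ] F [-1.1893  0.7101  5.8724] gap 0.2768729825918469 q [-0.671   0.6191  1.7456 -0.0001  0.7712  0.9434] qd 0.0022266829373158883
```

View pics/w12.png

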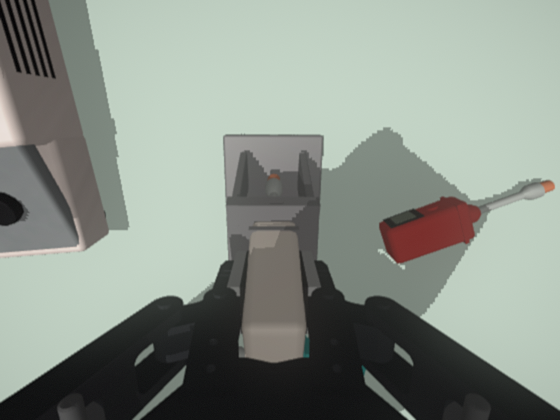

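Gripped (23.7 mm opening). Drawing 53 mm along its own axis.

Emit:
step_arm(commands=[[-0.01,-0.0036,0.0,0.0],[-0.02,-0.0073,0.0,0.0],[-0.03,-0.0109,0.0,0.0],[-0.04,-0.0146,0.0,0.0],[-0.05,-0.0182,0.0,0.0],[-0.05,-0.0182,0.0,0.0]])

```text
t: 10.18
tcp_pos: [0.4706, -0.2461, 0.1494]
tool_rot: [0.511, 0.486, -0.511, 0.492]
force: [0.6, 0.5, -1.9]
finger_gap: 0.281
```

```bash
python3 to.py .4702 -.2456 .1466 -92.5; python3 snap.py d13 side; python3 snap.py s13 scene; python3 snap.py w13; python3 - <<'E'
import cv2,numpy as np
a=cv2.imread('pics/d13.png')[150:250,300:400];b=cv2.imread('pics/s13.png')[150:260,160:270]
a=cv2.resize(a,(400,400),interpolation=cv2.INTER_CUBIC);b=cv2.resize(b,(400,400),interpolation=cv2.INTER_CUBIC)
cv2.imwrite('pics/c13.png',np.hstack([a,b]))
E
```

```text
t 10.1833 tcp [ 0.4706 -0.2461  0.1494] yaw -92.52211415130553 xaxis [ 0.0071 -0.0059 -1.    ] F [ 0.5539  0.4896 -1.9381] gap 0.28098289394510034 q [-0.6923  0.5163  1.7537 -0.      0.8623  0.9225] qd 0.038684790542642636
delta tool [ 0.0028 -0.0005 -0.0005]
turn -0.0003859647515657023
10.1833 [ 0.47063698 -0.2460967   0.14941338] [ 0.5112352   0.48563602 -0.51050954  0.49211404] 0.03296747937926786
10.2333 [ 0.47076151 -0.24600152  0.14855296] [ 0.51127616  0.48580836 -0.51050991  0.49190096] 0.028638591386069598
10.2833 [ 0.47062202 -0.24577487  0.14782212] [ 0.51120977  0.48627155 -0.51051805  0.49150368] 0.023750395980273644
```

View pics/c13.png

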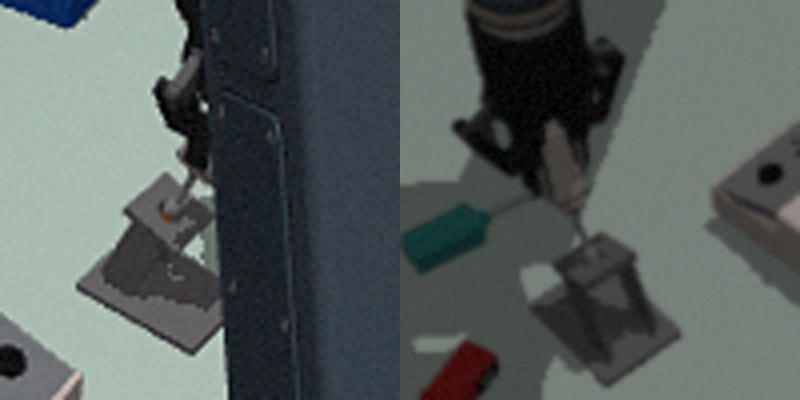

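View pics/w13.png

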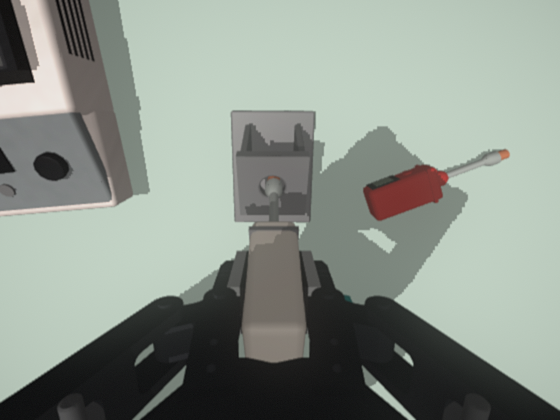

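```bash
python3 to.py; python3 - <<'E'
import cv2,numpy as np
a=cv2.imread('pics/w13.png')[140:250,220:330]
cv2.imwrite('pics/w13c.png',cv2.resize(a,(600,600),interpolation=cv2.INTER_CUBIC))
E
```

```text
t 10.3333 tcp [ 0.4705 -0.2455  0.1473] yaw -92.51410900647836 xaxis [ 0.0049 -0.0039 -1.    ] F [ 0.5408  0.0018 -1.3432] gap 0.2759584375078061 q [-0.6918  0.5202  1.7543  0.0001  0.8608  0.9228] qd 0.0156477328727832
```

View pics/w13c.png

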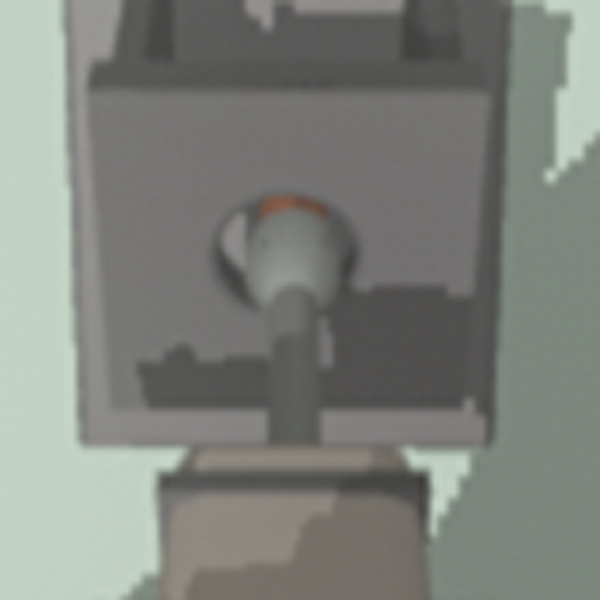

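Side and wrist views show the bell and copper sensor still just inside the hole, wrist crop (295,210). I can't tilt the tool, so I'll swing the handle upright in the grip by moving it toward the holder's +x while the hole holds the tip.

Emit:
step_arm(commands=[[-0.0005,0.005,0.0,0.0],[-0.001,0.01,0.0,0.0],[-0.002,0.015,0.0,0.0],[-0.003,0.02,0.0,0.0],[-0.003,0.024,0.0,0.0],[-0.003,0.028,0.0,0.0],[-0.003,0.028,0.0,0.0]])

```text
t: 10.92
tcp_pos: [0.4993, -0.2466, 0.1502]
tool_rot: [0.511, 0.487, -0.51, 0.491]
force: [-2.6, 1.1, -0.5]
finger_gap: 0.276
```

```bash
cat > look.sh <<'E'
python3 to.py; python3 snap.py d$1 side; python3 snap.py s$1 scene; python3 snap.py w$1; python3 - <<P
import cv2,numpy as np
a=cv2.imread('pics/d$1.png')[140:240,300:400];b=cv2.imread('pics/s$1.png')[150:260,160:270];c=cv2.imread('pics/w$1.png')[120:400,140:420]
a,b,c=[cv2.resize(v,(400,400),interpolation=cv2.INTER_CUBIC) for v in(a,b,c)]
b=np.clip(b*1.5,0,255).astype('uint8')
cv2.imwrite('pics/c$1.png',np.vstack([np.hstack([cv2.resize(a,(300,300)),cv2.resize(b,(300,300))]),np.hstack([cv2.resize(c,(300,300)),c[:300,50:350]])]))
P
E
bash look.sh 14
```

```text
t 10.9167 tcp [ 0.4993 -0.2466  0.1502] yaw -92.49635644108454 xaxis [ 0.0052 -0.0035 -1.    ] F [-2.6308  1.0768 -0.5435] gap 0.27560495412559727 q [-0.6597  0.5442  1.687   0.0005  0.9041  0.9544] qd 0.01711722578509478
10.9167 [ 0.49926052 -0.24658406  0.15018012] [ 0.51124269  0.48680491 -0.51029366  0.49117438] 0.01410851770109797
10.9667 [ 0.4991703  -0.24659786  0.15021994] [ 0.5113499   0.48659087 -0.51025055  0.49131964] 0.008353729890528386
11.0167 [ 0.49908288 -0.24668352  0.15025767] [ 0.51140592  0.486434   -0.51027315  0.49139319] 0.0032425357162669003
```

View pics/c14.png

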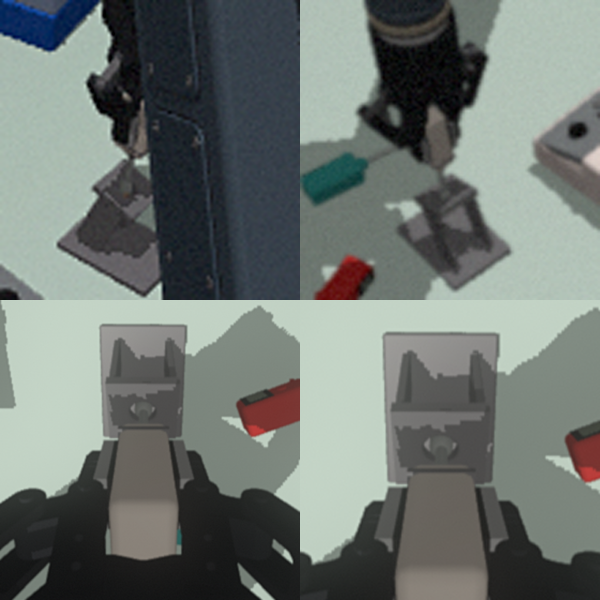

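View pics/w14.png

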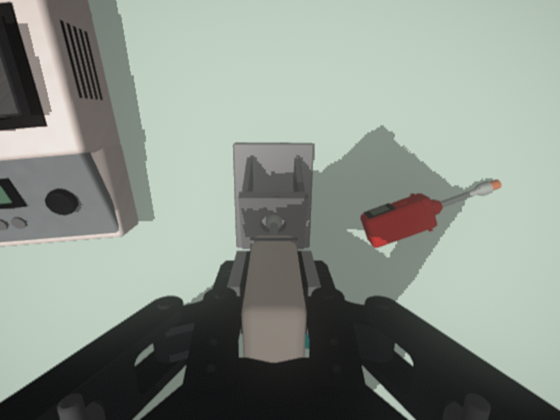

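```bash
cat > tilt.py <<'E'
from h import *
import pickle
def pred(name,th,gx=0.002,gz=0.0):
    # handle frame: x (toward tool +y), z up (tool -x). pivot at handle coords (gx,gz) <-> tool (-0.019,0,0)
    W,s=pickle.load(open(f'pics/{name}.pkl','rb'));Rt=R.from_quat(s['tool_rot']).as_matrix()
    out={}
    for n,(hx,hz) in {'bot':(.016,-.032),'top':(.016,.032),'backtop':(-.016,.032),'sens':(0,-.098)}.items():
        a,b=hx-gx,hz-gz;t=np.radians(th)
        X=a*np.cos(t)-b*np.sin(t);Z=a*np.sin(t)+b*np.cos(t)  # lean toward -x: top moves -x
        p=s['tcp_pos']+Rt@np.array([-.019-Z,X,0]);out[n]=proj(W,p)
    return out
E
python3 - <<'E'
from tilt import pred
for n,t in (('w12',20),('w13',20),('w14',20),('w14',10),('w14',5),('w14',0)):
    for gx,gz in ((.002,.002),(0.0,.005)): print(n,t,gx,gz,{k:v.round(1).tolist() for k,v in pred(n,t,gx,gz).items()})
import cv2,numpy as np
f=[cv2.resize(cv2.imread(f'pics/{n}.png')[150:370,220:330],(300,600),interpolation=cv2.INTER_CUBIC) for n in('w12','w14')]
cv2.imwrite('pics/t14.png',np.hstack(f))
E
```

```text
w12 20 0.002 0.002 {'bot': [274.0, 216.3], 'top': [274.0, 329.0], 'backtop': [273.9, 371.8], 'sens': [273.9, 176.8]}
w12 20 0.0 0.005 {'bot': [274.0, 209.7], 'top': [274.0, 318.2], 'backtop': [273.9, 362.2], 'sens': [273.9, 172.3]}
w13 20 0.002 0.002 {'bot': [274.0, 216.3], 'top': [274.1, 329.0], 'backtop': [274.0, 371.8], 'sens': [273.9, 176.8]}
w13 20 0.0 0.005 {'bot': [274.0, 209.8], 'top': [274.1, 318.2], 'backtop': [274.0, 362.2], 'sens': [273.9, 172.3]}
w14 20 0.002 0.002 {'bot': [274.0, 216.3], 'top': [274.1, 328.9], 'backtop': [273.9, 371.7], 'sens': [273.9, 176.8]}
w14 20 0.0 0.005 {'bot': [274.0, 209.7], 'top': [274.1, 318.1], 'backtop': [274.0, 362.2], 'sens': [273.9, 172.3]}
w14 10 0.002 0.002 {'bot': [274.0, 222.9], 'top': [274.1, 313.5], 'backtop': [274.0, 372.1], 'sens': [273.9, 197.8]}
w14 10 0.0 0.005 {'bot': [274.0, 217.0], 'top': [274.1, 303.0], 'backtop': [274.0, 362.0], 'sens': [273.9, 193.8]}
w14 5 0.002 0.002 {'bot': [273.9, 226.7], 'top': [274.1, 305.3], 'backtop': [274.0, 371.2], 'sens': [273.9, 208.4]}
w14 5 0.0 0.005 {'bot': [273.9, 221.1], 'top': [274.1, 295.2], 'backtop': [274.0, 361.0], 'sens': [273.9, 204.6]}
w14 0 0.002 0.002 {'bot': [273.9, 230.8], 'top': [274.1, 296.9], 'backtop': [274.0, 369.4], 'sens': [273.8, 219.1]}
w14 0 0.0 0.005 {'bot': [273.9, 225.5], 'top': [274.1, 287.3], 'backtop': [274.0, 359.2], 'sens': [273.8, 215.4]}
```

View pics/t14.png

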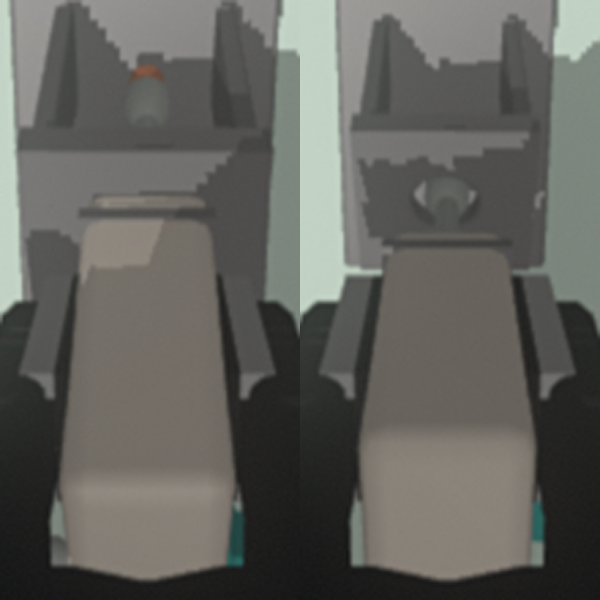

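Rows of the handle's edges give a tilt of about 6° now (from 20°). Continuing.

Emit:
step_arm(commands=[[0.0,0.003,0.0,0.0],[0.0,0.006,0.0,0.0],[0.0,0.008,0.0,0.0],[0.0,0.008,0.0,0.0]])

```text
t: 11.4
tcp_pos: [0.5073, -0.2471, 0.1505]
tool_rot: [0.511, 0.486, -0.51, 0.491]
force: [-2.5, 0.7, -0.8]
finger_gap: 0.278
```

```bash
bash look.sh 15; python3 - <<'E'
from tilt import pred
for t in (5,0,-5): print(t,{k:v.round(1).tolist() for k,v in pred('w15',t,.002,.002).items()})
import cv2,numpy as np
f=[cv2.resize(cv2.imread(f'pics/{n}.png')[150:370,220:330],(300,600),interpolation=cv2.INTER_CUBIC) for n in('w14','w15')]
cv2.imwrite('pics/t15.png',np.hstack(f))
E
```

```text
t 11.4 tcp [ 0.5073 -0.2471  0.1505] yaw -92.5155785640228 xaxis [ 0.0063 -0.0041 -1.    ] F [-2.4596  0.6866 -0.8141] gap 0.27753403481557143 q [-0.6516  0.5517  1.6689  0.0006  0.9136  0.9627] qd 0.011560775663055745
11.4 [ 0.50732365 -0.24713871  0.15045591] [ 0.5114369   0.48631642 -0.51025969  0.49149129] 0.007504265764465626
11.45 [ 0.50728913 -0.24712152  0.15044591] [ 0.51148142  0.48624391 -0.51021572  0.49156234] 0.0071247075866459845
11.5 [ 0.50726063 -0.24714177  0.15045414] [ 0.51153974  0.48615949 -0.51022158  0.49157907] 0.0032036227114223157
5 {'bot': [273.9, 226.7], 'top': [274.1, 305.3], 'backtop': [274.0, 371.2], 'sens': [273.8, 208.4]}
0 {'bot': [273.9, 230.8], 'top': [274.1, 296.9], 'backtop': [274.0, 369.4], 'sens': [273.8, 219.1]}
-5 {'bot': [273.9, 235.1], 'top': [274.1, 288.4], 'backtop': [274.0, 366.8], 'sens': [273.8, 229.8]}
```

View pics/t15.png

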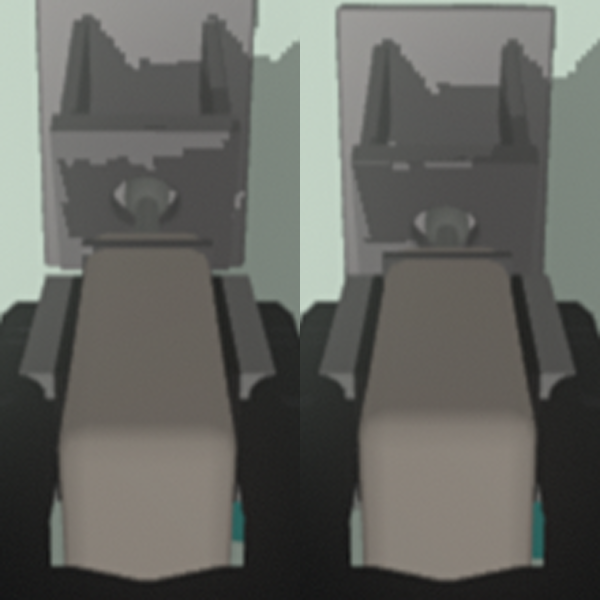

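View pics/c15.png

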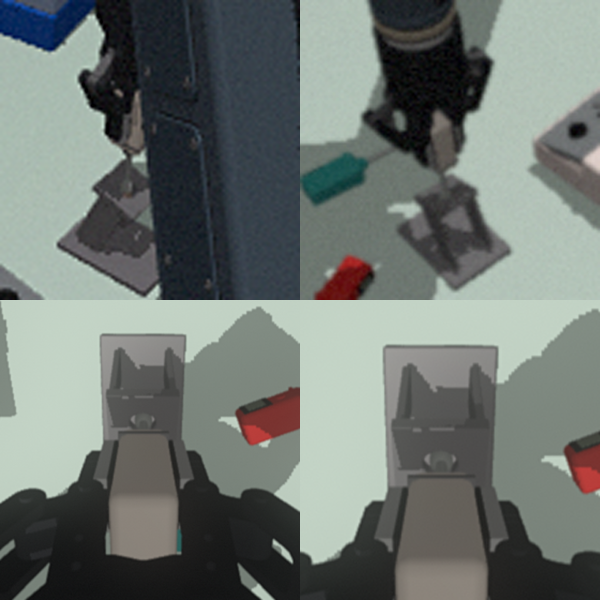

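Emit:
step_arm(commands=[[0.0,-0.0015,0.0,0.0],[-0.01,-0.0015,0.0,0.0],[-0.03,-0.0015,0.0,0.0],[-0.06,-0.0015,0.0,0.0],[-0.09,-0.0015,0.0,0.0],[-0.1,-0.0015,0.0,0.0],[-0.1,-0.0015,0.0,0.0]])

```text
t: 12.13
tcp_pos: [0.5076, -0.2484, 0.2546]
tool_rot: [0.512, 0.482, -0.51, 0.495]
force: [0.3, -0.0, -1.6]
finger_gap: 0.276
```

```bash
python3 to.py .612 -.034 .25 -92.5;  python3 snap.py s16 scene; python3 snap.py w16; python3 snap.py d16 side; python3 - <<'E'
import cv2,numpy as np
b=cv2.imread('pics/s16.png')[130:250,150:270];b=np.clip(cv2.resize(b,(400,400),interpolation=cv2.INTER_CUBIC)*1.6,0,255).astype('uint8')
d=cv2.imread('pics/d16.png')[110:230,270:390];d=cv2.resize(d,(400,400),interpolation=cv2.INTER_CUBIC)
cv2.imwrite('pics/t16.png',np.hstack([b,d]))
E
```

```text
t 12.1333 tcp [ 0.5076 -0.2484  0.2546] yaw -92.53095592910057 xaxis [ 0.0154 -0.0105 -0.9998] F [ 0.3148 -0.0125 -1.6408] gap 0.2762411141600771 q [-0.6533  0.4122  1.5714  0.0011  1.1394  0.9611] qd 0.07110827862157484
delta tool [ 0.004   0.0947 -0.2189]
turn -0.0005402828858188945
12.1333 [ 0.50764778 -0.24843553  0.25462302] [ 0.51224352  0.48239717 -0.5095154   0.49527124] 0.07110827862157484
12.1833 [ 0.50620977 -0.24741994  0.25218846] [ 0.51197177  0.48423653 -0.50985193  0.49340743] 0.058649527152468905
12.2333 [ 0.50509017 -0.24663649  0.25043246] [ 0.51171878  0.4857627  -0.510133    0.49187684] 0.03504007268081028
```

View pics/t16.png

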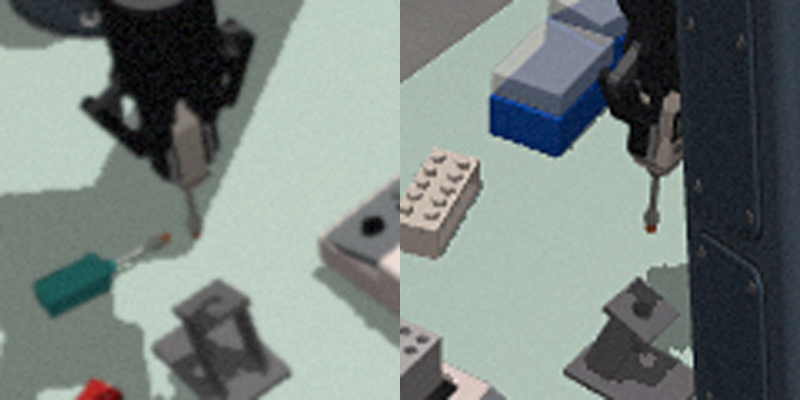

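View pics/w16.png

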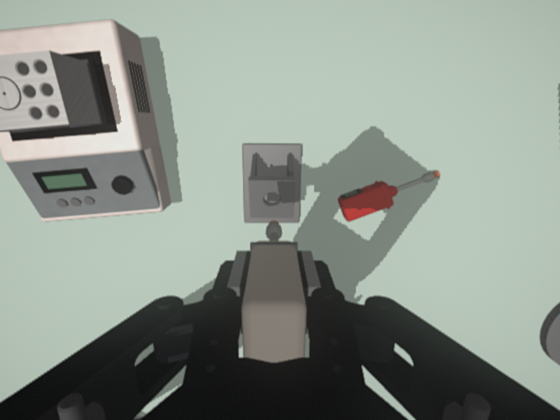

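```bash
python3 snap.py s17 scene;  python3 snap.py d17 side; python3 to.py .612 -.034 .25 -92.5;python3 - <<'E'
import cv2,numpy as np
b=cv2.imread('pics/s17.png')[165:215,180:230];b=np.clip(cv2.resize(b,(400,400),interpolation=cv2.INTER_CUBIC)*1.6,0,255).astype('uint8')
d=cv2.imread('pics/d17.png')[135:185,320:370];d=cv2.resize(d,(400,400),interpolation=cv2.INTER_CUBIC)
cv2.imwrite('pics/t17.png',np.hstack([b,d]))
E
```

```text
12.2833 [ 0.5044493  -0.24616536  0.24936404] [ 0.51156588  0.48670653 -0.5102911   0.49093797] 0.01823841772170902
12.3333 [ 0.5042043  -0.24597856  0.24882906] [ 0.5114651   0.48717412 -0.51036928  0.49049774] 0.010545540895740344
t 12.3833 tcp [ 0.5041 -0.246   0.2486] yaw -92.53139252951279 xaxis [ 0.0039 -0.002  -1.    ] F [ 0.1714 -0.3998 -0.7696] gap 0.27839724778461306 q [-0.6536  0.419   1.5787  0.0008  1.1396  0.9611] qd 0.0035665783975335616
delta tool [-0.0014  0.0984 -0.2165]
turn -0.0005479030005276058
```

View pics/t17.png

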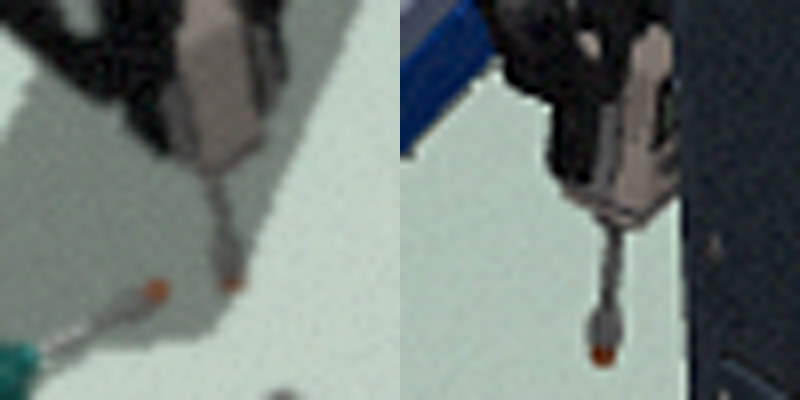

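```bash
python3 - <<'E'
from h import *
from station import optics,telemetry
S=optics.camera_params('scene');D=optics.camera_params('side')
a=lambda x,y:cr(180,165,8,(x,y));b=lambda x,y:cr(320,135,8,(x,y))
tip=tri([S,D],[a(232,285),b(202,357)]);print('tip',tip)
n1=np.cross(ray(S,a(214,185))[1],ray(S,a(232,285))[1]);n2=np.cross(ray(D,b(214,228))[1],ray(D,b(202,357))[1])
d=np.cross(n1,n2);d/=np.linalg.norm(d);d*=np.sign(d[2]);print('axis',d,'tilt x,y deg',np.degrees(np.arctan2(d[0],d[2])),np.degrees(np.arctan2(d[1],d[2])))
s=telemetry.sense();print('tip-tcp',tip[0]-s['tcp_pos'])
# predicted image lines for vertical
for C,c in ((S,(180,165)),(D,(320,135))):
    print([((proj(C,tip[0]+[0,0,h])-c+.5)*8-.5).round(0).tolist() for h in (0,.03,.06)])
E
```

```text
tip (array([ 0.4977, -0.2455,  0.1698]), np.float64(3.8982956261727464e-05))
axis [0.0143 0.001  0.9999] tilt x,y deg 0.8197198092512781 0.059950026228750904
tip-tcp [-0.0065  0.0005 -0.0788]
[[232.0, 285.0], [220.0, 224.0], [208.0, 160.0]]
[[202.0, 357.0], [210.0, 287.0], [218.0, 215.0]]
```

Tilt measured at about 1° from upright (scene plus side), and the tip is at TCP + (-6.5, 0.5, -79) mm. Carrying it over the mark.

```bash
python3 to.py .6162 -.0348 .235 -92.5
```

```text
t 12.3833 tcp [ 0.5041 -0.246   0.2486] yaw -92.53139252951279 xaxis [ 0.0039 -0.002  -1.    ] F [ 0.1714 -0.3998 -0.7696] gap 0.27839724778461306 q [-0.6536  0.419   1.5787  0.0008  1.1396  0.9611] qd 0.0035665783975335616
delta tool [ 0.0136  0.1026 -0.216 ]
turn -0.0005479030005276058
```

Emit:
step_arm(commands=[[0.0,0.015,-0.03,0.0],[0.0,0.03,-0.062,0.0],[0.0,0.045,-0.095,0.0],[0.0,0.06,-0.13,0.0],[0.0,0.077,-0.165,0.0],[0.0,0.09,-0.195,0.0],[0.005,0.101,-0.213,0.0],[0.01,0.103,-0.216,0.0]])

```text
t: 13.05
tcp_pos: [0.6179, -0.0309, 0.2369]
tool_rot: [0.511, 0.489, -0.509, 0.491]
force: [-0.2, -0.6, -1.7]
finger_gap: 0.276
```

Emit:
step_arm(commands=[[0.0,0.0,0.0,0.0],[0.0,0.0,0.0,0.0]])

```text
t: 13.22
tcp_pos: [0.6167, -0.0305, 0.2348]
tool_rot: [-0.51, -0.49, 0.51, -0.49]
force: [0.5, -0.3, -2.2]
finger_gap: 0.279
```

```bash
python3 to.py .6162 -.0348 .235 -92.5;  python3 snap.py s18 scene; python3 snap.py w18; python3 snap.py d18 side;  python3 to.py; python3 - <<'E'
import cv2,numpy as np
from h import *
from station import optics
S=optics.camera_params('scene');D=optics.camera_params('side')
p=proj(S,[.61,-.034,.17]).astype(int);q=proj(D,[.61,-.034,.17]).astype(int);print(p-25,q-25)
b=cv2.imread('pics/s18.png')[p[1]-25:p[1]+25,p[0]-25:p[0]+25];b=np.clip(cv2.resize(b,(400,400),interpolation=cv2.INTER_CUBIC)*1.6,0,255).astype('uint8')
d=cv2.imread('pics/d18.png')[q[1]-25:q[1]+25,q[0]-25:q[0]+25];d=cv2.resize(d,(400,400),interpolation=cv2.INTER_CUBIC)
cv2.imwrite('pics/t18.png',np.hstack([b,d]))
E
```

```text
t 13.2167 tcp [ 0.6167 -0.0305  0.2348] yaw -92.2483772147945 xaxis [-0.0008  0.0006 -1.    ] F [ 0.4953 -0.288  -2.1955] gap 0.27866945881713623 q [-0.2305  0.5137  1.448   0.0004  1.1807  1.3794] qd 0.02723667836909539
delta tool [-0.0002 -0.0003  0.0043]
turn 0.00439164607487442
13.2167 [ 0.6166805  -0.03054842  0.23482593] [-0.50966308 -0.49044167  0.50976373 -0.48974632] 0.006855070210155615
13.2667 [ 0.61679264 -0.03140237  0.23549334] [ 0.51004717  0.4897719  -0.50989801  0.48987691] 0.002312448760131093
13.3167 [ 0.61701279 -0.0319013   0.23607449] [ 0.51048074  0.48921393 -0.50989429  0.48998668] 0.0027544167581172916
t 13.3667 tcp [ 0.6173 -0.0322  0.2366] yaw -92.38165765144787 xaxis [ 0.0024 -0.0004 -1.    ] F [ 0.578  -0.2011 -1.4092] gap 0.27750137485116966 q [-0.2327  0.5115  1.4469  0.0002  1.1808  1.3796] qd 0.01072784463884826
[270 155] [237 179]
```

View pics/t18.png

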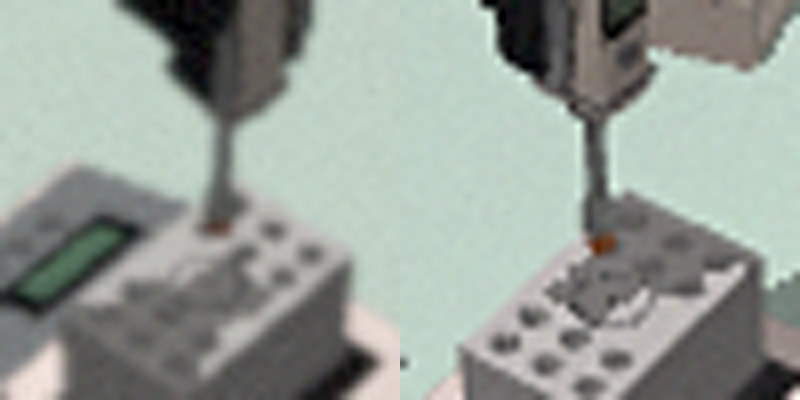

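View pics/w18.png

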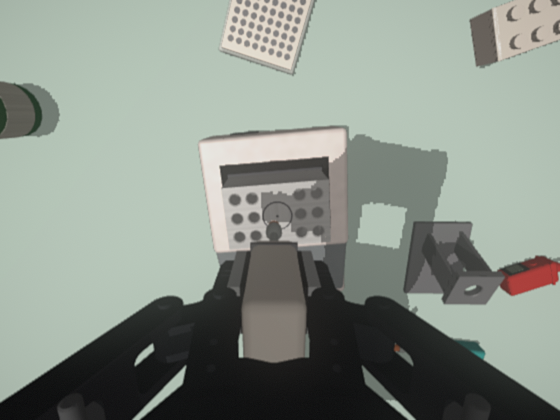

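```bash
cat > meas.sh <<'E'
python3 snap.py s$1 scene; python3 snap.py d$1 side; python3 snap.py w$1; python3 to.py; python3 - <<P
import cv2,numpy as np
b=cv2.imread('pics/s$1.png')[155:205,270:320];b=np.clip(cv2.resize(b,(400,400),interpolation=cv2.INTER_CUBIC)*1.6,0,255).astype('uint8')
d=cv2.imread('pics/d$1.png')[179:229,237:287];d=cv2.resize(d,(400,400),interpolation=cv2.INTER_CUBIC)
cv2.imwrite('pics/t$1.png',np.hstack([b,d]))
c=cv2.imread('pics/w$1.png')[150:270,210:340];cv2.imwrite('pics/x$1.png',cv2.resize(c,(650,600),interpolation=cv2.INTER_CUBIC))
P
E
bash meas.sh 19
```

```text
13.3667 [ 0.61727489 -0.03215884  0.23658704] [ 0.51080214  0.48880263 -0.50976332  0.49019846] 0.0019490332715849112
13.4167 [ 0.61744973 -0.03224005  0.23691556] [ 0.51102807  0.48855828 -0.50965247  0.49032181] 0.0020138604053033713
13.4667 [ 0.61757088 -0.03218573  0.23712941] [ 0.51115828  0.48844697 -0.50953337  0.49042075] 0.004958993215263528
t 13.5167 tcp [ 0.6177 -0.032   0.2372] yaw -92.38675471287159 xaxis [ 0.0038 -0.0004 -1.    ] F [ 0.4948  0.2753 -0.7576] gap 0.27827111007922317 q [-0.2325  0.5107  1.4462  0.0005  1.1808  1.3798] qd 0.007675715826539763
```

View pics/t19.png

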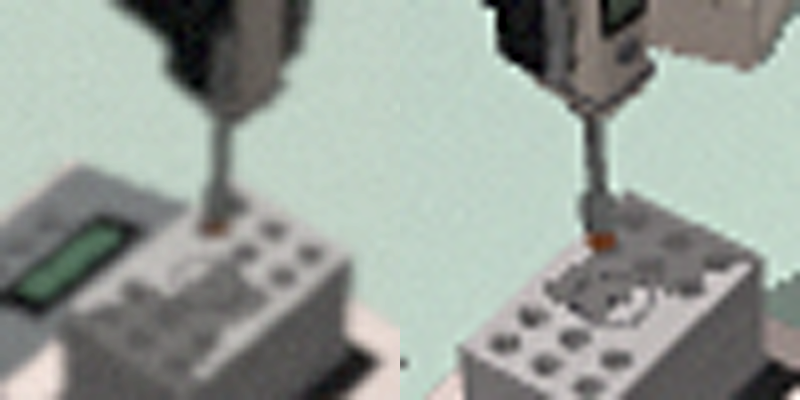

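View pics/x19.png

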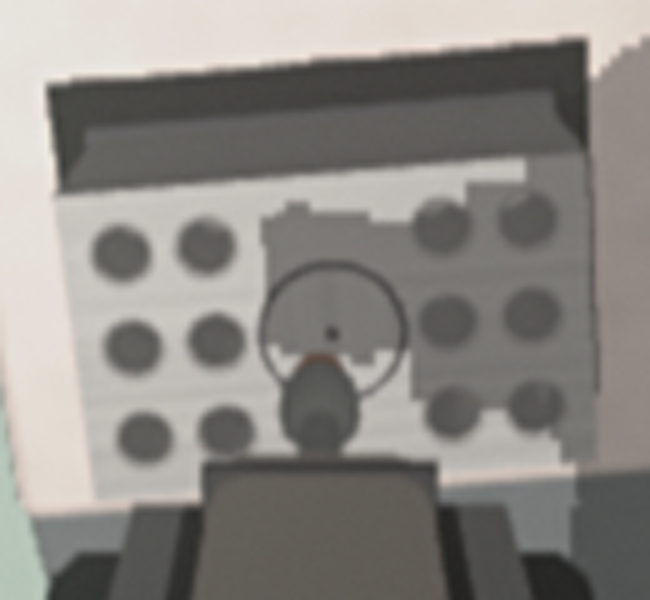

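```bash
cat > ax.py <<'E'
from h import *
from station import optics,telemetry
S=optics.camera_params('scene');D=optics.camera_params('side')
a=lambda p:cr(270,155,8,p);b=lambda p:cr(237,179,8,(p[0]-400,p[1]))
def ax(st,sp,dt,dp):
    tip=tri([S,D],[a(sp),b(dp)])
    n1=np.cross(ray(S,a(st))[1],ray(S,a(sp))[1]);n2=np.cross(ray(D,b(dt))[1],ray(D,b(dp))[1])
    d=np.cross(n1,n2);d/=np.linalg.norm(d);d*=np.sign(d[2])
    print('tip',tip,'lean x,y deg',np.degrees(np.arctan2(d[0],d[2])),np.degrees(np.arctan2(d[1],d[2])),'tip-tcp',tip[0]-telemetry.sense()['tcp_pos'])
E
python3 - <<'E'
from ax import *
ax((223,120),(215,230),(594,120),(601,243))
ax((221,140),(215,230),(595,140),(601,243))
import pickle
W,s=pickle.load(open('pics/w19.pkl','rb'))
c=lambda x,y:(210+(x+.5)/5-.5,150+(y+.5)/5-.5)
m=plane(W,c(332,333),.13);print('mark',m)
print('tip xy at its height (rim+)',plane(W,c(319,357),s['tcp_pos'][2]-.0788),s['tcp_pos'])
Rt=R.from_quat(s['tool_rot']).as_matrix();print(Rt.T@(m-s['tcp_pos']),Rt.T@(plane(W,c(319,357),s['tcp_pos'][2]-.0788)-s['tcp_pos']))
# line detection: stem centroid per row from dark threshold
import cv2
for n,(r0,r1,c0,c1) in {'s19':(0,0,0,0)}.items(): pass
g=cv2.cvtColor(cv2.imread('pics/d19.png'),cv2.COLOR_BGR2GRAY).astype(float)
for r in range(193,212):
    row=g[r,237+17:237+33];bg=np.median(np.r_[row[:3]]);w=np.clip(bg-row-25,0,None);print(r,round((w*np.arange(254,270)).sum()/max(w.sum(),1e-9),2),row.astype(int).tolist())
E
```

```text
tip (array([ 0.6101, -0.0316,  0.1575]), np.float64(7.185250252025024e-05)) lean x,y deg 36.143262532595706 -39.10398973954256 tip-tcp [-0.0076  0.0004 -0.0797]
tip (array([ 0.6101, -0.0316,  0.1575]), np.float64(7.185250252025024e-05)) lean x,y deg 34.46741589960844 -37.27833702199881 tip-tcp [-0.0076  0.0004 -0.0797]
mark [ 0.6095 -0.0338  0.13  ]
tip xy at its height (rim+) [ 0.6151 -0.0318  0.1583] [ 0.6176 -0.0322  0.2371]
[ 0.1071 -0.0084  0.0019] [ 0.0788 -0.0028 -0.0003]
193 260.71 [203, 204, 203, 208, 198, 123, 60, 94, 124, 142, 208, 208, 204, 207, 203, 205]
194 260.7 [204, 204, 203, 205, 208, 205, 70, 81, 143, 206, 207, 206, 203, 204, 205, 201]
195 260.68 [203, 200, 201, 205, 206, 213, 66, 75, 143, 213, 207, 204, 202, 203, 205, 205]
196 260.7 [204, 203, 203, 207, 205, 213, 68, 74, 142, 210, 208, 205, 202, 203, 206, 205]
197 260.79 [201, 206, 205, 205, 206, 211, 97, 79, 144, 211, 203, 202, 205, 205, 204, 205]
198 260.8 [205, 202, 203, 204, 208, 210, 103, 75, 145, 211, 208, 205, 204, 207, 201, 206]
199 260.94 [204, 205, 203, 202, 208, 210, 100, 75, 114, 212, 204, 207, 206, 20
[... 376 characters left out ...]
 263.05 [203, 204, 206, 207, 209, 138, 80, 94, 95, 90, 123, 116, 114, 125, 148, 192]
205 263.83 [203, 203, 205, 205, 207, 140, 78, 94, 92, 103, 107, 102, 107, 103, 119, 123]
206 264.12 [203, 204, 204, 205, 207, 167, 77, 87, 89, 93, 94, 90, 91, 93, 110, 116]
207 264.07 [203, 205, 206, 204, 207, 210, 66, 87, 87, 97, 110, 100, 90, 104, 115, 118]
208 264.05 [199, 207, 207, 204, 207, 198, 120, 69, 70, 76, 120, 119, 117, 119, 118, 119]
209 264.05 [206, 204, 206, 205, 192, 190, 120, 60, 66, 72, 101, 119, 119, 118, 121, 106]
210 264.5 [208, 205, 199, 187, 185, 193, 189, 91, 83, 87, 103, 119, 119, 121, 122, 122]
211 264.8 [205, 201, 190, 187, 193, 191, 124, 114, 112, 119, 119, 119, 109, 104, 103, 98]
```

```bash
python3 - <<'E'
from ax import *
tip=np.array([.6101,-.0316,.1575])
for nm,C,f,o,st in (('scene',S,a,(270,155),(223,120)),('side',D,b,(237,179),(594,120))):
    p0,p1=proj(C,tip),proj(C,tip+[0,0,.055]);v=p1-p0
    for L in (0,2,4):
        d=np.array([np.sin(np.radians(L)),0,np.cos(np.radians(L))]);q=proj(C,tip+.055*d);print(nm,'lean+x',L,'top px crop',((q-o+.5)*8-.5).round(1), 'tip',((p0-o+.5)*8-.5).round(1))
E
```

```text
scene lean+x 0 top px crop [219.7 116. ] tip [215.2 230. ]
scene lean+x 2 top px crop [224. 119.] tip [215.2 230. ]
scene lean+x 4 top px crop [228.2 122.1] tip [215.2 230. ]
side lean+x 0 top px crop [193.6 114.7] tip [201.2 243. ]
side lean+x 2 top px crop [188.9 112.2] tip [201.2 243. ]
side lean+x 4 top px crop [184.1 110. ] tip [201.2 243. ]
```

Tilt is within about 1.5° of upright. The tip is over (0.610, -0.032) and needs about -0.8 mm in tool y and +2.3 mm in tool z. Lowering to just above the mark.

Emit:
step_arm(commands=[[0.005,-0.0008,0.0023,0.0],[0.011,-0.0008,0.0023,0.0],[0.016,-0.0008,0.0023,0.0],[0.02,-0.0008,0.0023,0.0],[0.021,-0.0008,0.0023,0.0],[0.021,-0.0008,0.0023,0.0]], grip_force=30)

```text
t: 14.02
tcp_pos: [0.6165, -0.0342, 0.2154]
tool_rot: [0.511, 0.489, -0.51, 0.49]
force: [0.6, -0.3, -2.0]
finger_gap: 0.278
```

```bash
sleep 0; bash meas.sh 20
```

```text
14.0167 [ 0.61645109 -0.0342021   0.2154431 ] [ 0.51088916  0.48888476 -0.50971531  0.49007577] 0.004353702910404832
14.0667 [ 0.61678479 -0.03418452  0.21586754] [ 0.51104068  0.4886575  -0.50949434  0.49037412] 0.0014588292417668496
14.1167 [ 0.61695364 -0.03423543  0.21617009] [ 0.51112884  0.48848902 -0.50939199  0.4905564 ] 0.0004438267313659817
t 14.1667 tcp [ 0.6171 -0.0343  0.2164] yaw -92.3747972093308 xaxis [ 0.0043 -0.0005 -1.    ] F [-0.084  -0.222  -1.5403] gap 0.280401135962633 q [-0.2363  0.5329  1.4698  0.0005  1.1346  1.3757] qd 0.005507230819095113
```

View pics/t20.png

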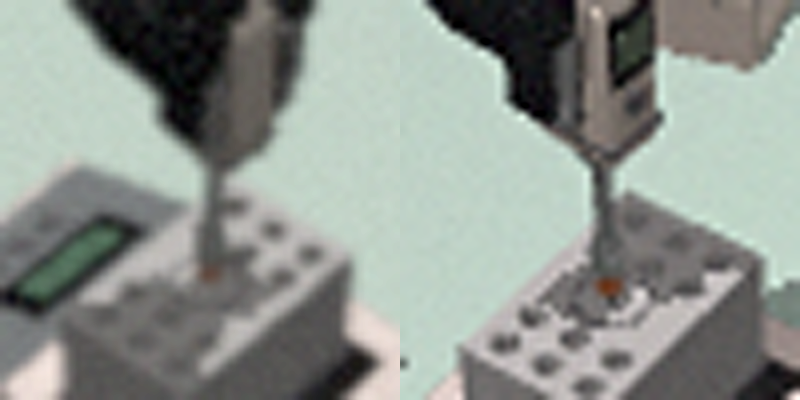

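View pics/x20.png

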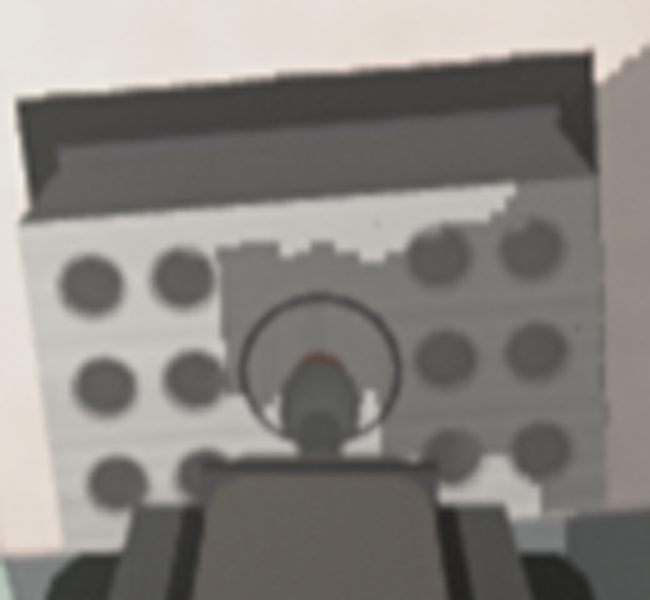

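```bash
cat > rim.py <<'E'
from h import *
import pickle,sys
n=sys.argv[1];v=[float(x) for x in sys.argv[2:6]];h=float(sys.argv[6])
W,s=pickle.load(open(f'pics/{n}.pkl','rb'));c=lambda x,y:(210+(x+.5)/5-.5,150+(y+.5)/5-.5)
Rt=R.from_quat(s['tool_rot']).as_matrix()
m=Rt.T@(plane(W,c(*v[:2]),.13)-s['tcp_pos']);t=Rt.T@(plane(W,c(*v[2:]),s['tcp_pos'][2]+h)-s['tcp_pos'])-[0,.0045,0]
print('mark',m,'tip',t,'to go',m-t)
E
python3 rim.py w20 320 370 319 356 -.0792; python3 - <<'E'
from ax import *
print(tri([S,D],[a((209,274)),b((607,288))]))
E
```

```text
mark [ 0.0861 -0.0076 -0.0002] tip [ 0.0792 -0.0073 -0.0003] to go [ 0.007  -0.0003  0.0002]
(array([ 0.6098, -0.0332,  0.1362]), np.float64(0.00026846876707687923))
```

Emit:
step_arm(commands=[[0.002,0.0,0.0,0.0],[0.0035,0.0,0.0,0.0],[0.005,0.0,0.0,0.0],[0.005,0.0,0.0,0.0],[0.005,0.0,0.0,0.0]])

```text
t: 14.58
tcp_pos: [0.617, -0.0342, 0.2112]
tool_rot: [0.511, 0.488, -0.509, 0.491]
force: [0.2, -0.3, -1.6]
finger_gap: 0.276
```

Emit:
step_arm(commands=[[0.0005,0.0,0.0,0.0],[0.001,0.0,0.0,0.0],[0.001,0.0,0.0,0.0]])

```text
t: 14.83
tcp_pos: [0.617, -0.0342, 0.2102]
tool_rot: [0.511, 0.488, -0.509, 0.491]
force: [-0.3, -0.0, -0.8]
finger_gap: 0.276
```

Emit:
step_arm(commands=[[0.0005,0.0,0.0,0.0],[0.001,0.0,0.0,0.0],[0.001,0.0,0.0,0.0]])

```text
t: 15.08
tcp_pos: [0.617, -0.0342, 0.2092]
tool_rot: [0.511, 0.488, -0.509, 0.491]
force: [0.1, 0.4, 0.2]
finger_gap: 0.278
```

```bash
bash meas.sh 21
```

```text
15.0833 [ 0.61701872 -0.03423333  0.2092378 ] [ 0.51116033  0.4884385  -0.50935495  0.49061236] 0.003040645989873219
15.1333 [ 0.61700799 -0.03421431  0.20929007] [ 0.51116964  0.48843661 -0.50934661  0.4906132 ] 0.001256850637167606
15.1833 [ 0.61702974 -0.03422307  0.20930234] [ 0.51116957  0.48841502 -0.50934249  0.49063903] 0.000974048820699697
t 15.2333 tcp [ 0.617  -0.0342  0.2093] yaw -92.37604028202874 xaxis [ 0.0041 -0.0005 -1.    ] F [-0.5203  0.2256 -0.7626] gap 0.27611332692823976 q [-0.2363  0.541   1.4768  0.0006  1.1197  1.3758] qd 0.0014854577625880016
```

View pics/x21.png

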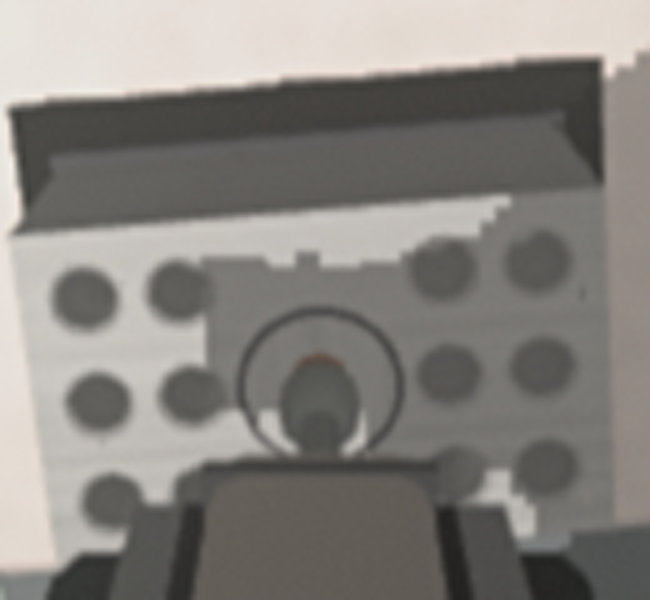

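View pics/t21.png

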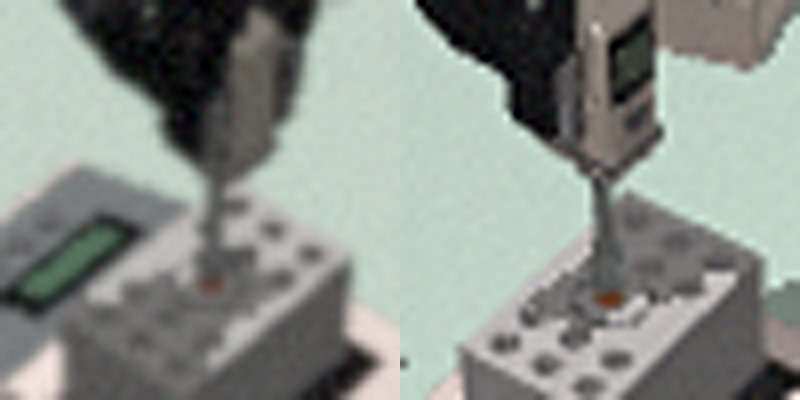

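```bash
cat > favg.py <<'E'
from h import *
from station import telemetry,optics
f=[];z=[]
for i in range(10):
    s=telemetry.sense();f.append(s['force']);z.append(s['tcp_pos'][2]);optics.snapshot('wrist')
f=np.array(f);print('t',s['t'],'F mean',f.mean(0),'sd',f.std(0),'z',np.mean(z),'tcp',s['tcp_pos'])
E
python3 favg.py
```

```text
t 15.6833 F mean [ 0.042   0.0437 -0.1903] sd [0.5077 0.52   0.5349] z 0.20924132692410152 tcp [ 0.617  -0.0342  0.2092]
```

Emit:
step_arm(commands=[[0.0005,0.0,0.0,0.0],[0.001,0.0,0.0,0.0],[0.0015,0.0,0.0,0.0],[0.0015,0.0,0.0,0.0]])

```text
t: 16.07
tcp_pos: [0.617, -0.0342, 0.2076]
tool_rot: [0.511, 0.488, -0.509, 0.491]
force: [0.4, -0.3, 0.9]
finger_gap: 0.27
```

```bash
python3 favg.py
```

```text
t 16.5167 F mean [-0.001   0.2252  0.4845] sd [0.3589 0.5202 0.4503] z 0.20769191136063977 tcp [ 0.617  -0.0342  0.2077]
```

Contact found: the force rises by about 0.43 N/mm as the spring predicts, with compression now about 2.5 mm. Going 1 mm further to half-way.

Emit:
step_arm(commands=[[0.0005,0.0,0.0,0.0],[0.001,0.0,0.0,0.0],[0.001,0.0,0.0,0.0]])

```text
t: 16.82
tcp_pos: [0.617, -0.0342, 0.2066]
tool_rot: [0.511, 0.488, -0.509, 0.491]
force: [0.1, 0.5, 0.6]
finger_gap: 0.274
```

```bash
python3 favg.py; bash meas.sh 22
```

```text
t 17.2667 F mean [-0.3026  0.1373  0.9538] sd [0.4441 0.4742 0.5895] z 0.2067150650168874 tcp [ 0.6171 -0.0342  0.2067]
17.3167 [ 0.61703743 -0.03424517  0.20673514] [ 0.51117798  0.48841312 -0.50934875  0.49062567] 0.00019758180998854114
17.3667 [ 0.61700824 -0.03421454  0.20669391] [ 0.51114024  0.48845612 -0.50935552  0.49061515] 0.002184027648434904
17.4167 [ 0.61703123 -0.03423156  0.20673961] [ 0.51118254  0.48840629 -0.50935129  0.49062508] 0.001175063119571744
t 17.4667 tcp [ 0.617  -0.0342  0.2067] yaw -92.37488054910449 xaxis [ 0.004  -0.0005 -1.    ] F [-0.3396  0.3497  0.9791] gap 0.28268480442642335 q [-0.2362  0.544   1.4793  0.0005  1.1142  1.3758] qd 0.0015446137176123676
```

View pics/x22.png

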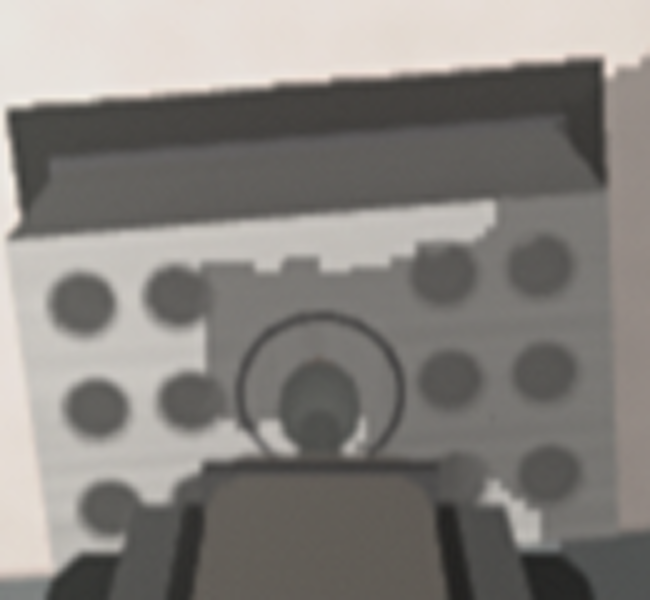

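View pics/t22.png

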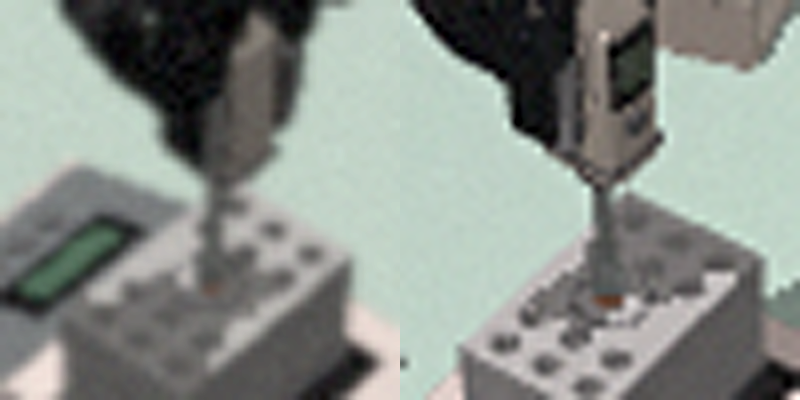

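```bash
python3 - <<'E'
import cv2,numpy as np
a=np.clip(cv2.imread('pics/s22.png')*1.4,0,255).astype('uint8');b=cv2.imread('pics/d22.png')
cv2.imwrite('pics/f22.png',np.hstack([a[60:340,120:500],b[130:410,120:500]]))
E
```

```text
(no output)
```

View pics/f22.png

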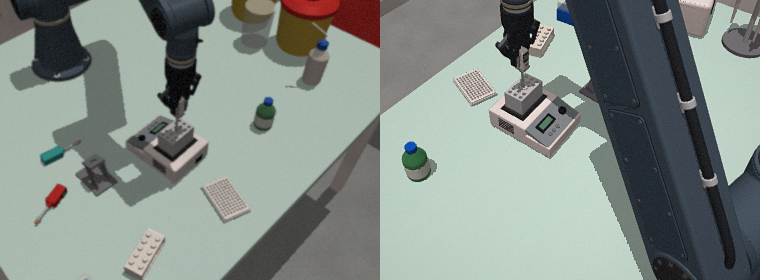

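The block stands square on the plate and the thermometer is upright on the ring. The bottle, microplate and rack are where they were. Handing in.

```bash
python3 - <<'E'
from station import telemetry,manip
s=telemetry.sense();print(s['t'],s['tcp_pos'],s['force'],s['finger_gap'])
print(manip.sign_off())
E
```

```text
17.4667 [ 0.61704539 -0.0342233   0.20671514] [-0.33964395  0.34971441  0.97914687] 0.28268480442642335
the job is handed in; nothing more can be done
None
```

The tube block is on the heating plate and the thermometer is pressed on its ringed mark, still held for the reading. I handed the job in at 17.5 s.

- **Block:** I gripped it across the 56 mm and set it on the plate. Just before release it was within about 0.5 mm and 0.2° of the plate's centre and yaw. After release its yaw of 2.4° matched the plate's.
- **Thermometer:** I drew the white one about 53 mm along its own axis, leaving the tip in the hole. The tool cannot tilt, so I swung the handle upright in a light grip against the hole and then lifted it clear.
- **Press:** The sensor is centred in the ring to about 0.5 mm in the wrist view. The push is about 2.3–2.4 N, rising 0.4–0.5 N per mm, which puts the spring about 3.5–4 mm of 7 mm in.
- **Bystanders:** The bottle, microplate and tube rack look unmoved in the last pictures.

**Checks that disagreed:**
- **Tilt:** Estimates ranged from about -3.5° to +3°. The direct line measurements were within about 1.6°, but at the heater the scene and side cameras look almost along the same line, so they check the tilt in one direction only.
- **Contact height:** The wrist view put first contact 0.5–1 mm lower than the force readings did. I went by force.

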